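# Stack covers on the sloped curing rack and nest the empty cups

### The job

Clear down the assembly bench at the end of the lot: stack all the black covers flat, one on another, in the middle of the sloped curing rack, long side down the slope and each with its lower end home against the backstop, then lay the steel weight lengthwise and flat on top of the stack, also home against the backstop, so the covers can cure. Nest all the loose empty cups upright into the cup on the round stand, each fully seated, and leave the other things on the bench where they are.

Things in the scene. Friction and masses are not known exactly. Their poses are not given: they have to be found in the camera images.
- rack: Low sloped rack of bare aluminium, fixed to the table, 140 mm wide; its origin is the middle of its footprint, on the table. It is at a different place and yaw each time.
- shelf: Sloped shelf, 140 mm wide, 120 mm long, falling 0.30 rad away from the robot to a backstop 66 mm high, square to it. Origin: on the upper face, mid-width, at the foot of the backstop's inner face, 16 mm above the table. x: down the slope into the backstop (inner face x = 0, shelf x = -120 to 0 mm); y: along the backstop; z: square to the shelf, up (surface z = 0). Sides open.
- stand: Flat grey round stand for the cups, 90 mm across and 5 mm high, fixed to the table; origin at the centre of its underside.
- weight: The pressing weight: plain steel block 70 x 52 x 14 mm (x, y, z), about 0.4 kg, lying flat; origin at the centre of its underside.
- cup0: The blue cup that already stands upright on the stand; same shape as the other cups; loose. Origin: centre of the underside.
- cover1: One of up to four identical black plastic device covers, flat plate 80 x 60 x 8 mm (x, y, z), about 50 g, lying flat on the mat, its two white pads up; origin at the centre of its underside. May be absent (None).
- cover2: One of up to four identical black plastic device covers, flat plate 80 x 60 x 8 mm (x, y, z), about 50 g, lying flat on the mat, its two white pads up; origin at the centre of its underside. May be absent (None).
- cover3: One of up to four identical black plastic device covers, flat plate 80 x 60 x 8 mm (x, y, z), about 50 g, lying flat on the mat, its two white pads up; origin at the centre of its underside. May be absent (None).
- cover4: One of up to four identical black plastic device covers, flat plate 80 x 60 x 8 mm (x, y, z), about 50 g, lying flat on the mat, its two white pads up; origin at the centre of its underside. May be absent (None).
- cup1: Loose empty blue cup, one of up to three (None if absent), upright, open at the top, 64 mm high, 60 g: tapered from 36 mm diameter at the foot to 54 mm at height 42, then a straight band 64 mm in diameter, height 42 to 64, to grip. Mouth 58 mm inside. Nested, the band rests on the rim below: each cup sits 22 mm above the last, with 2 mm play all round. Origin: centre of the underside.
- cup2: Loose empty blue cup, one of up to three (None if absent), upright, open at the top, 64 mm high, 60 g: tapered from 36 mm diameter at the foot to 54 mm at height 42, then a straight band 64 mm in diameter, height 42 to 64, to grip. Mouth 58 mm inside. Nested, the band rests on the rim below: each cup sits 22 mm above the last, with 2 mm play all round. Origin: centre of the underside.
- cup3: Loose empty blue cup, one of up to three (None if absent), upright, open at the top, 64 mm high, 60 g: tapered from 36 mm diameter at the foot to 54 mm at height 42, then a straight band 64 mm in diameter, height 42 to 64, to grip. Mouth 58 mm inside. Nested, the band rests on the rim below: each cup sits 22 mm above the last, with 2 mm play all round. Origin: centre of the underside.
- tape: Bystander, not part of the job: roll of tape lying flat, 64 mm across, loose on the bench; origin at the centre of its underside.
- jar: Bystander, not part of the job: small closed jar, 48 mm across, 55 mm high, loose on the bench; origin at the centre of its underside.
- driver: Bystander, not part of the job: screwdriver, 150 mm, lying, loose on the bench; origin at the centre of its underside (for the screwdriver: mid-length).
- tweezers: Bystander, not part of the job: steel tweezers, 110 mm, lying, loose on the bench; origin at the centre of its underside.
- clip1: Bystander, not part of the job: small black clip housing, 34 x 24 mm, loose on the bench; origin at the centre of its underside.
- clip2: Bystander, not part of the job: small black clip housing, 34 x 24 mm, loose on the bench; origin at the centre of its underside.
Mind the look-alikes: they are no part of the job. Leave any yellow look-alike of the cup2 alone.

How it is judged:
By the outcome, as a careful person would: the job done as asked, in the order asked, and still so for the second after the job is handed in, with the robot touching nothing.
Of cover1, cover2, cover3, cover4 only 3 to 4 are there at a start; the rules pass over those that are not, and their reading is None.
Of cup1, cup2, cup3 only 2 to 3 are there at a start; the rules pass over those that are not, and their reading is None.
At some moment in a run one of weight may be knocked a few centimetres aside while the robot is not near it.
It also fails if it takes over 210 s, if anything falls off the work surface, if the arm or the gripper's body presses on something with over 40 N, if the wrist force passes 120 N, or if a joint passes its speed limit or range.

### The arm

A 6-joint arm with a two-finger parallel gripper is mounted at the origin on the work surface. World frame = base frame: x ahead of the robot, y to its left, z up, the work surface at z = 0. Lengths are in m, angles in degrees, forces in N, time in s.
With the tool pointing down it reaches from about 0.425 to 1.125 m from the base axis. Payload 14.9 kg.
Tool frame: the origin (TCP) lies between the finger pads; the fingertips stand 22 mm ahead of it and the grasp point (between the pads) lies 3 mm ahead of it; x points along the fingers, y is the direction in which the jaws open and shut, and the axes are right-handed (so a half turn about x gives the same grasp; the last joint's range is limited). The gripper opens to 91 mm and grips with 3 to 60 N. Pads are 32 mm wide; open, the fingers measure 118 mm over their backs; the gripper's body (76 mm by 178 mm) begins 60 mm behind the grasp point.
Start: joints at [-72.382, 21.709, 99.362, -0, 58.929, -1.908], TCP at [0.234, -0.66, 0.236] pointing down, gripper open.
Joint ranges: [-158.91, 158.91], [-42.39, 125.64], [0.06, 152.35], [-60.88, 240.88], [17.5, 164.5], [-176.32, 176.32]. Speed limits (degrees/s): [108.29, 108.29, 136.94, 180, 180, 180].

### API

Orientations are given as [roll, pitch, yaw] about the fixed x, y, z axes, in that order (R = Rz(yaw) Ry(pitch) Rx(roll)).
In Python, from plant import r, imaging, nets gives the robot as it stands.
- The arm moves only by the tool arm_command, never from a script. Its argument "plan" is a list that holds one entry, the list of rows, each a list of 6 numbers: the shift along the tool's x, y, z in units of 30 mm (1.0 is 30 mm), then the turn, a rotation vector about the tool's x, y, z in units of 5 degrees (1.0 is 5 degrees). A call has exactly 8 rows; each row is the pose to reach, as a shift and turn from the pose commanded when the call began, along the tool's axes at that moment; what a row does not reach only later rows make up. A row lasts 1/12 s, in which the tool goes at most 41.7 mm and 7.16 degrees, less where a joint would pass 70% of its speed; a pose out of reach is approached as far as the arm can. A call with a gripper value outside its range is refused whole. "hand" is the opening, from -1 (shut) to 1 (fully open), set as the call begins (left out, the last holds). The fingers move at their own pace and stop on an object; the grip force is fixed at half the most. Time passes only in rows, so rows that repeat a pose let the fingers close, or fill a call up. It gives the time, the measured TCP pose, the force and the opening at its end, in the units of the state.
- r.get_obs(): the state, without advancing time (a new reading comes with each control period).
- imaging.camera(name): name is "scene" or "top"; returns a dict with "image" (384x512x3 uint8, red, green, blue), "range_z" (384x512 float32, m along the optical axis (not along the pixel's ray), 0 where there is no reading), "mtx" (3x3 intrinsics, pixels), "k1" (the pictures are not rectified: a ray, as slopes to the right and down, at radius r is drawn at 1 + k1 r^2 times it, then the intrinsics apply), "T" (4x4, takes a point from camera to world coordinates). Camera axes: x right, y down, z forward; pixel columns grow to the right and rows downward; lengths in m; the calibration is good to about 2 mm. A picture is of the moment at which its call begins.
- r.hand_in(): hands the job in, once; it reports no verdict.
Trained networks look in a picture, given as the dict that the camera call returned (one of the last four; its "shot" number tells which), for a name from the list of things; names that differ only in an ending like _2 or _b are one class to them, and where a whole thing is asked for, a point or a joint stands for the part that bears it (a point fixed in the world has none). Each returns a list of dicts, best first, with "conf" (0 to 1); they miss things now and then, are a little off and sometimes report something else, mostly with a low value. They report only what shows in the picture. A call takes as long as a camera call. They do not tell look-alikes from the thing itself.
- nets.trace(label, picture): "mask" (384x512 bool, what is visible of it) and "extent" ([left, top, right, bottom] in pixels, round what is visible of it).
The state is a dict: "time_s": time; "q": joint angles; "dq": joint speeds; "tau": joint torques, N m; "eef_pos": TCP position; "tool_rot": TCP orientation; "contact_force": force on the tool from outside, world axes, zero at the start; "torque": the same for the moment, N m; "width": finger opening in m.
Only numpy, scipy, OpenCV 4.12 (cv2) and the standard library are available. Lean on these libraries where they do the work, as an engineer would, in place of code of your own. Each camera call takes 0.05 s, during which the arm holds its last target.

## Working session

There is one attempt and no reset: what is moved stays moved. The work goes in short steps, Python scripts to look and compute and a tool call to move; the robot and the scene stay as the last step left them, time stands still between calls to the robot, and variables do not carry over. Pictures are saved under pics/ and viewed, and the job is handed in when it is done.

Besides the shell and the picture viewer there is one more tool, called after "Emit:" as name([rows], argument=value, ...), one row to a line, values as JSON. arm_command: Moves the arm, as the interface text tells. Its arguments: {"type":"object","properties":{"plan":{"type":"array","items":{"type":"array","items":{"type":"array","items":{"type":"number"}}}},"hand":{"type":"number"}},"required":["plan"]}

```bash
ls -la; mkdir -p pics
cat > s0.py <<'E'
from plant import r, imaging, nets
import numpy as np, cv2
o=r.get_obs(); print({k:np.round(v,3) for k,v in o.items()})
for n in ("scene","top"):
    c=imaging.camera(n)
    cv2.imwrite(f"pics/a_{n}.png",cv2.resize(c["image"][:,:,::-1],(796,597)))
    print(n,c["mtx"],c["k1"],c["T"].round(3), c["shot"])
E
python3 s0.py
```

```text
total 12
drwxr-xr-x  3 agent agent 4096 Dec  7 08:31 .
drwxr-xr-x 23 root  root  4096 Dec  7 08:31 ..
drwxr-xr-x  2 agent agent 4096 Dec  7 08:31 pics
{'time_s': np.float64(0.0), 'q': array([-7.2382e+01,  2.1737e+01,  9.9396e+01,  1.0000e-03,  5.8927e+01,
       -1.9060e+00]), 'dq': array([ 0.019,  0.109,  0.029,  0.094, -0.07 , -0.003]), 'tau': array([ 2.0000e-03, -7.6373e+01, -4.3437e+01,  6.5000e-02,  4.2000e-02,
       -0.0000e+00]), 'eef_pos': array([ 0.234, -0.659,  0.235]), 'tool_rot': array([-92.655,  89.94 , 106.869]), 'contact_force': array([ 0.919, -0.061,  0.874]), 'torque': array([-0.04 ,  0.029,  0.017]), 'width': np.float64(0.091)}
scene [[370.92907687   0.         257.21722308]
 [  0.         370.92907687 198.58805498]
 [  0.           0.           1.        ]] 0.03718219083417444 [[ 0.768  0.385 -0.512  1.015]
 [ 0.64  -0.458  0.617 -0.561]
 [ 0.003 -0.801 -0.598  0.57 ]
 [ 0.     0.     0.     1.   ]] 1
top [[423.01105646   0.         253.13249041]
 [  0.         423.01105646 191.44650998]
 [  0.           0.           1.        ]] -0.028368371650813646 [[ 0.004 -0.992  0.125  0.428]
 [-1.    -0.003  0.006 -0.027]
 [-0.006 -0.125 -0.992  1.124]
 [ 0.     0.     0.     1.   ]] 2
```

View pics/a_scene.png

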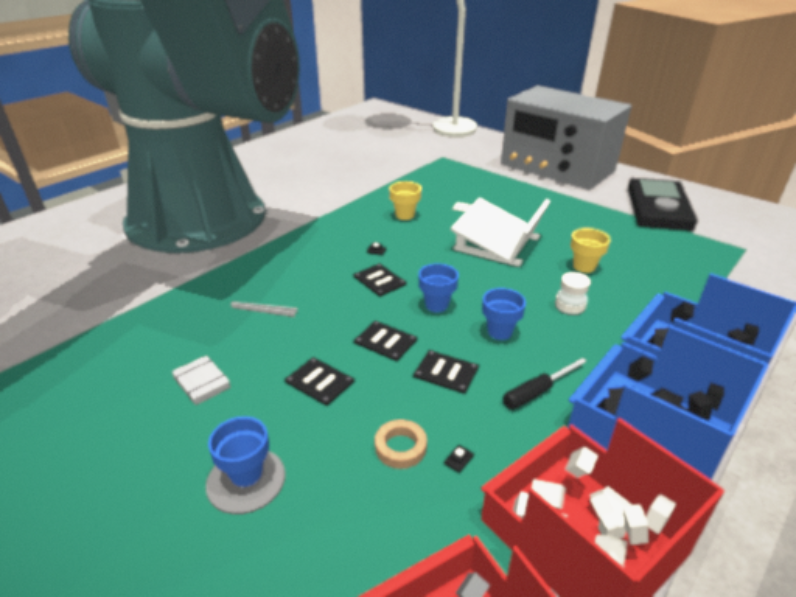

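View pics/a_top.png

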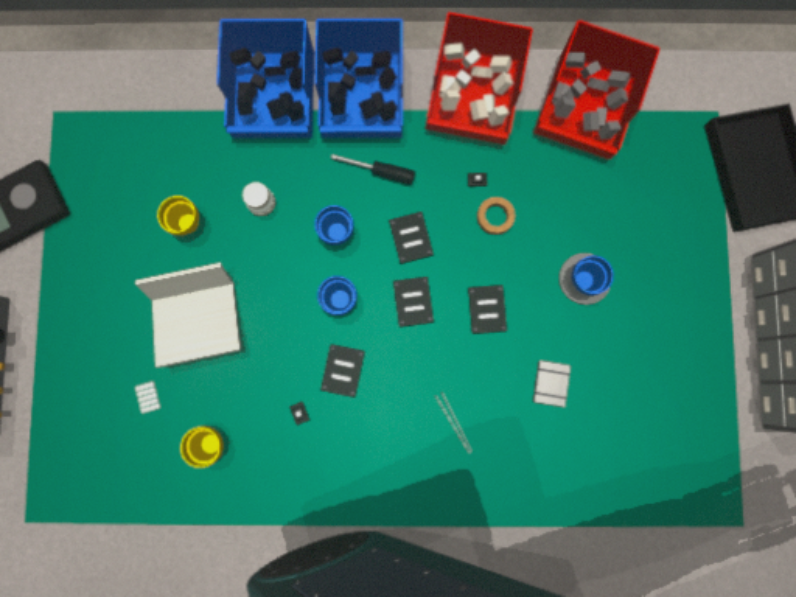

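Top view: four black covers at about (410,237), (414,301), (487,309), (342,370). The two loose blue cups are at (335,225) and (338,297), and the stand cup is at (590,277). The yellow look-alikes are at (178,215) and (203,446), the rack is at (195,320), and the weight is probably at (553,383). Next I'll measure them.

```bash
cat > h.py <<'E'
from plant import r, imaging, nets
import numpy as np, cv2
from scipy.spatial.transform import Rotation as Ro
def world(c):
    d=c["range_z"]; h,w=d.shape
    K=c["mtx"];k=c["k1"]
    u,v=np.meshgrid(np.arange(w),np.arange(h))
    p=np.stack([u,v],-1).reshape(-1,1,2).astype(np.float64)
    n=cv2.undistortPoints(p,K,np.array([k,0,0,0.])).reshape(h,w,2)
    P=np.concatenate([n*d[...,None],d[...,None]],-1)
    W=P@c["T"][:3,:3].T+c["T"][:3,3]
    W[d<=0]=np.nan
    return W
def project(c,X):
    X=np.atleast_2d(X); T=c["T"]; q=(X-T[:3,3])@T[:3,:3]
    s=q[:,:2]/q[:,2:]; s=s*(1+c["k1"]*(s**2).sum(1,keepdims=True))
    return s*[c["mtx"][0,0],c["mtx"][1,1]]+c["mtx"][:2,2]
def rect(pts):
    (x,y),(a,b),ang=cv2.minAreaRect((pts[:,:2]*1000).astype(np.float32))
    if a<b: a,b,ang=b,a,ang+90
    ang=(ang+90)%180-90
    return x,y,a,b,ang   # long side dir angle in world
def circ(pts):
    (x,y),R=cv2.minEnclosingCircle((pts[:,:2]*1000).astype(np.float32)); return x,y,R
def obs():
    o=r.get_obs(); R=Ro.from_euler('xyz',o['tool_rot'],degrees=True); return o,o['eef_pos'],R
def down(yaw,tiltR=None):
    # tool x down, tool y (jaws) along world yaw
    x=np.array([0,0,-1.]); y=np.array([np.cos(np.radians(yaw)),np.sin(np.radians(yaw)),0]); return Ro.from_matrix(np.stack([x,y,np.cross(x,y)],1))
def go(p,Rt,src=None):
    o,p0,R0=obs()
    if src is not None: p0,R0=src
    s=R0.inv().apply(np.array(p)-p0)/0.03; w=np.degrees((R0.inv()*Rt).as_rotvec())/5
    return np.round(np.r_[s,w],2)
E
cat > s1.py <<'E'
from h import *
c=imaging.camera("top"); W=world(c)
for n in ["rack","shelf","stand","weight","cup0","cup1","cover1","tape","jar","driver","tweezers","clip1"]:
    for d in nets.trace(n,c):
        m=d["mask"]; P=W[m]; P=P[np.isfinite(P[:,0])]
        z=np.percentile(P[:,2],[5,50,95])*1000
        T=P[P[:,2]>z[1]/1000-0.004]
        print(n,round(d["conf"],2),np.array(d["extent"])*1.555//1,"z",z.round(),"rect",np.round(rect(T)),"circ",np.round(circ(P[P[:,2]>z[2]/1000-.008])), m.sum(),"rgb",c["image"][m].mean(0).round())
E
python3 s1.py
```

```text
rack 0.9 [130. 266. 242. 374.] z [17. 38. 77.] rect [533. 315. 145. 142.  12.] circ [596. 328.  70.] 3295 rgb [193. 196. 183.]
rack 0.41 [397. 273. 432. 324.] z [ 6. 10. 13.] rect [562. -53.  79.  56.   8.] circ [564. -55.  44.] 602 rgb [82. 90. 85.]
shelf 0.64 [139. 264. 239. 368.] z [19. 39. 77.] rect [533. 313. 145. 140.  13.] circ [593. 327.  70.] 3095 rgb [199. 199. 186.]
stand 0.68 [561. 252. 603. 298.] z [ 4.  7. 11.] rect [ 600. -338.   89.   69.   20.] circ [ 604. -348.   45.] 352 rgb [106. 113. 108.]
weight 0.84 [535. 358. 568. 408.] z [12. 16. 19.] rect [ 424. -284.   70.   52.  -10.] circ [ 423. -283.   41.] 532 rgb [188. 189. 180.]
cup0 0.91 [317. 277. 359. 319.] z [ 4. 39. 66.] rect [565.  72.  63.  60.  54.] circ [566.  72.  32.] 496 rgb [ 40. 101. 168.]
cup0 0.85 [155. 196. 200. 229.] z [ 4. 43. 66.] rect [700. 341.  65.  61.  61.] circ [700. 341.  33.] 517 rgb [157. 146.  13.]
cup0 0.75 [185. 432. 222. 467.] z [ 4. 37. 64.] rect [321. 286.  63.  56. -89.] circ [322. 286.  32.] 504 rgb [168. 157.  10.]
cup0 0.7 [572. 255. 610. 294.] z [10. 47. 72.] rect [ 599. -344.  
[... 2062 characters left out ...]
 circ [597. 328.  70.] 3242 rgb [195. 197. 184.]
driver 0.59 [336. 166. 415. 186.] z [15. 24. 28.] rect [794.   9. 132.  25.  76.] circ [791.  -2.  54.] 279 rgb [46. 63. 58.]
driver 0.46 [322. 348. 367. 400.] z [ 6.  9. 13.] rect [445.  65.  79.  59. -14.] circ [445.  65.  45.] 660 rgb [82. 91. 86.]
tweezers 0.33 [572. 253. 608. 295.] z [10. 47. 72.] rect [ 600. -343.   63.   61.  -43.] circ [ 600. -343.   32.] 529 rgb [ 34.  87. 150.]
clip1 0.59 [472. 177. 487. 187.] z [ 6. 13. 19.] rect [ 776. -167.   30.   18.   86.] circ [ 777. -167.   15.] 87 rgb [67. 78. 72.]
clip1 0.25 [136. 263. 239. 368.] z [19. 38. 77.] rect [533. 313. 143. 142.  11.] circ [593. 327.  70.] 3151 rgb [197. 199. 186.]
```

```bash
cat > s2.py <<'E'
from h import *
from scipy.optimize import least_squares
for name in ("top","scene"):
    c=imaging.camera(name); W=world(c)
    d=[x for x in nets.trace("rack",c)]
    if not d: print(name,"none"); continue
    m=d[0]["mask"]; print(name,d[0]["conf"],d[0]["extent"])
    m=cv2.erode(m.astype(np.uint8),np.ones((3,3)))>0
    P=W[m]; P=P[np.isfinite(P[:,0])]; 
    # RANSAC the shelf plane, with the slope about 0.30 rad
    rng=np.random.default_rng(0); best=None
    for i in range(600):
        a=P[rng.choice(len(P),3,False)]; n=np.cross(a[1]-a[0],a[2]-a[0]); l=np.linalg.norm(n)
        if l<1e-5: continue
        n/=l; n*=np.sign(n[2]); 
        if n[2]<0.9: continue
        k=np.abs((P-a[0])@n)<0.003
        if best is None or k.sum()>best.sum(): best=k
    Q=P[best]; q0=Q.mean(0); n=np.linalg.svd(Q-q0,full_matrices=False)[2][2]; n*=np.sign(n[2])
    print(" shelf n",n.round(3),"tilt",np.arccos(n[2]).round(3),"falls toward yaw",np.degrees(np.arctan2(n[1],n[0])).round(2),best.sum())
    # backstop plane: points above the shelf
    h=(P-q0)@n; B=P[(h>0.012)&(h<0.06)]
    print(" h max",h.max().round(4), len(B))
    if len(B)>30:
        b0=np.median(B,0); nb=np.linalg.svd(B-b0,full_matrices=False)[2][2]; nb*=-np.sign(nb[0]); r_=np.abs((B-b0)@nb)<.004; B=B[r_]
        b0=B.mean(0); nb=np.linalg.svd(B-b0,full_matrices=False)[2][2]; nb*=-np.sign(nb[0])
        print(" back n",nb.round(3),"yaw",np.degrees(np.arctan2(-nb[1],-nb[0])).round(2),"dot",(nb@n).round(3))
    yaw=np.arctan2(n[1],n[0])
    x=np.array([np.cos(yaw)*np.cos(.3),np.sin(yaw)*np.cos(.3),-np.sin(.3)]); y=np.array([-np.sin(yaw),np.cos(yaw),0]); z=np.cross(x,y)
    S=np.stack([x,y,z],1)
    L=(P-q0)@S
    sh=L[np.abs(L[:,2])<.004]
    print(" rect on shelf", cv2.minAreaRect((sh[:,:2]*1000).astype(np.float32)), "y range",np.percentile(sh[:,1],[.5,99.5]).round(4),"x range",np.percentile(sh[:,0],[.5,99.5]).round(4))
    bk=L[(L[:,2]>.02)&(L[:,2]<.055)]
    if len(bk): print(" back x", np.percentile(bk[:,0],[5,25,50,75,95]).round(4))
    zz=[q0[2], q0]
    print(" q0",q0.round(4),"S",S.round(3).tolist())
    x0=np.median(bk[:,0]) if len(bk) else 0
    print(" origin guess",(q0+S@[x0,np.mean(np.percentile(sh[:,1],[.5,99.5])),0]).round(4))
    cv2.imwrite(f"pics/rack_{name}.png",cv2.resize(c["image"][int(d[0]["extent"][1])-20:int(d[0]["extent"][3])+40,max(0,int(d[0]["extent"][0])-20):int(d[0]["extent"][2])+20,::-1],None,fx=5,fy=5,interpolation=cv2.INTER_CUBIC))
E
python3 s2.py
```

```text
top 0.79 [84.3, 168.9, 155.2, 237.0]
 shelf n [0.289 0.062 0.955] tilt 0.3 falls toward yaw 12.08 1988
 h max 0.0703 476
 back n [-0.933 -0.197  0.303] yaw 11.91 dot 0.008
 rect on shelf ((1.9933319091796875, 1.0702438354492188), (141.31179809570312, 124.37530517578125), 89.4309310913086) y range [-0.0673  0.0687] x range [-0.0588  0.0627]
 back x [0.0603 0.0612 0.0618 0.0625 0.0635]
 q0 [0.5189 0.3106 0.0352] S [[0.934, -0.209, 0.289], [0.2, 0.978, 0.062], [-0.296, 0.0, 0.955]]
 origin guess [0.5765 0.3236 0.0169]
scene 0.9 [291.6, 124.7, 349.3, 170.6]
 shelf n [0.291 0.062 0.955] tilt 0.301 falls toward yaw 11.96 926
 h max 0.0676 58
 back n [-0.93  -0.121  0.348] yaw 7.4 dot 0.054
 rect on shelf ((4.833515167236328, 7.966358184814453), (139.01901245117188, 125.70104217529297), 88.9889907836914) y range [-0.061   0.0729] x range [-0.0571  0.0645]
 back x [0.0594 0.0618 0.0642 0.0669 0.0671]
 q0 [0.5245 0.3029 0.0323] S [[0.935, -0.207, 0.289], [0.198, 0.978, 0.061], [-0.296, 0.0, 0.955]]
 origin guess [0.5833 0.3215 0.0133]
```

```bash
cat >> h.py <<'E'
YAW=12.0; O=np.array([0.578,0.323,0.016])
def shelf():
    y=np.radians(YAW); x=np.array([np.cos(y)*np.cos(.3),np.sin(y)*np.cos(.3),-np.sin(.3)]); yy=np.array([-np.sin(y),np.cos(y),0]); return np.stack([x,yy,np.cross(x,yy)],1)
S=shelf()
def Rsh(): return Ro.from_matrix(np.stack([-S[:,2],S[:,1],S[:,0]],1))
def sp(x,y,z): return O+S@np.array([x,y,z])
E
python3 - <<'E'
from h import *
c=imaging.camera("top"); W=world(c)
for u,v in [(330,190),(240,190),(300,150),(280,250)]: print(np.nanmedian(W[v-3:v+4,u-3:u+4].reshape(-1,3),0).round(4))
o,p,R=obs(); print(p,R.as_matrix().round(3).tolist())
print("A",go([.55,-.18,.15],down(94)),go([.55,-.18,.15],down(-86)))
E
```

```text
[ 0.5737 -0.2259  0.0024]
[0.573  0.0148 0.0015]
[ 0.6826 -0.147   0.0021]
[ 0.4143 -0.0916  0.0023]
[ 0.23395935 -0.65976812  0.23592251] [[-0.0, 0.334, -0.942], [-0.0, -0.942, -0.334], [-1.0, 0.0, 0.0]]
A [  2.86 -11.55 -15.27 -32.89   0.     0.  ] [  2.86 -11.55 -15.27   3.11   0.    -0.  ]
```

```bash
sed -i 's/\[-S\[:,2\],S\[:,1\],S\[:,0\]\]/[-S[:,2],-S[:,1],-S[:,0]]/' h.py; grep -n Rsh h.py
```

```text
39:def Rsh(): return Ro.from_matrix(np.stack([-S[:,2],-S[:,1],-S[:,0]],1))
```

Emit:
arm_command([
  [[0.5, -2, -2.6, 0.4, 0, 0], [0.8, -3, -4, 0.8, 0, 0], [1.2, -4.2, -5.5, 1.2, 0, 0], [1.6, -5.4, -7.1, 1.6, 0, 0], [2, -6.5, -8.6, 2, 0, 0], [2.4, -7.6, -10, 2.4, 0, 0], [2.6, -8.7, -11.5, 2.8, 0, 0], [2.86, -9.8, -13, 3.11, 0, 0]],
], hand=1)

```text
time_s: 1.67
eef_pos: [0.415, -0.384, 0.1767]
tool_rot: [132.9, 90.0, -43.3]
contact_force: [0.1, 0.2, -0.1]
width: 0.0914
```

Run:
```python
from h import *
print(go([.55,-.18,.06],down(-86)),go([.55,-.18,.025],down(-86)))
```

```text
[ 3.89 -6.48 -4.95 -0.03 -0.   -0.  ] [ 5.06 -6.48 -4.95 -0.03 -0.   -0.  ]
```

Emit:
arm_command([
  [[0.8, -1.3, -1, 0, 0, 0], [1.5, -2.5, -1.9, 0, 0, 0], [2.2, -3.7, -2.8, 0, 0, 0], [2.8, -4.8, -3.7, 0, 0, 0], [3.3, -5.8, -4.4, 0, 0, 0], [3.7, -6.4, -4.9, 0, 0, 0], [3.89, -6.48, -4.95, 0, 0, 0], [3.89, -6.48, -4.95, 0, 0, 0]],
])

```text
time_s: 2.33
eef_pos: [0.5495, -0.1783, 0.058]
tool_rot: [-28.7, 89.9, 155.4]
contact_force: [-0.8, 0.4, 0.1]
width: 0.0915
```

```bash
cat > s3.py <<'E'
from h import *
# check: where is the gripper over the cover? use scene cam
c=imaging.camera("scene")
o,p,R=obs(); print(p.round(4),R.as_matrix()[:,1].round(3))
u,v=project(c,[p])[0].astype(int)
cv2.imwrite("pics/g1.png",cv2.resize(c["image"][max(0,v-70):v+70,max(0,u-90):u+90,::-1],None,fx=4,fy=4,interpolation=cv2.INTER_CUBIC))
print(go([.55,-.18,.025],down(-86)))
E
python3 s3.py
```

```text
[ 0.5491 -0.1798  0.059 ] [ 0.072 -0.997 -0.001]
[ 1.13  0.01 -0.03  0.03  0.02  0.01]
```

View pics/g1.png

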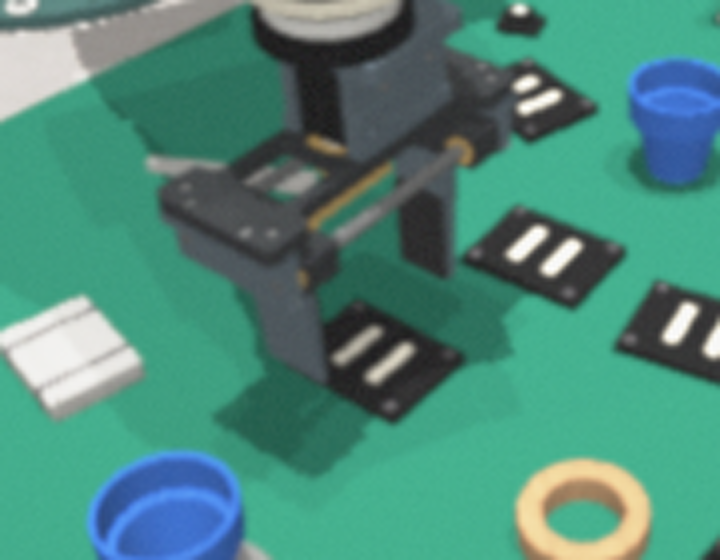

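The gripper straddles the cover, with fingers at about (300,350) and (430,230) in the crop. Now down and close.

Emit:
arm_command([
  [[0.5, 0, 0, 0, 0, 0], [0.9, 0, 0, 0, 0, 0], [1.05, 0, 0, 0, 0, 0], [1.15, 0, 0, 0, 0, 0], [1.15, 0, 0, 0, 0, 0], [1.15, 0, 0, 0, 0, 0], [1.15, 0, 0, 0, 0, 0], [1.15, 0, 0, 0, 0, 0]],
])

```text
time_s: 3.05
eef_pos: [0.5492, -0.1818, 0.0262]
tool_rot: [155.1, 90.0, -20.9]
contact_force: [-0.0, 0.5, -0.0]
width: 0.0916
```

Emit:
arm_command([
  [[0, 0, 0, 0, 0, 0], [0, 0, 0, 0, 0, 0], [0, 0, 0, 0, 0, 0], [0, 0, 0, 0, 0, 0], [0, 0, 0, 0, 0, 0], [0, 0, 0, 0, 0, 0], [0, 0, 0, 0, 0, 0], [0, 0, 0, 0, 0, 0]],
], hand=-1)

```text
time_s: 3.72
eef_pos: [0.5489, -0.1815, 0.0257]
tool_rot: [-40.8, 90.0, 143.2]
contact_force: [-1.0, 0.9, 0.6]
width: 0.0593
```

```bash
cat > s4.py <<'E'
from h import *
import sys
o,p,R=obs(); print(p.round(4),o['contact_force'].round(1),o['width'].round(4))
print("lift",go([p[0],p[1],.15],R))
print("via",go(sp(-.06,0,.12),Rsh()))
print("pre",go(sp(-.06,0,.06),Rsh()))
E
python3 s4.py
```

```text
Traceback (most recent call last):
  File "s4.py", line 3, in <module>
    o,p,R=obs(); print(p.round(4),o['contact_force'].round(1),o['width'].round(4))
                                                              ^^^^^^^^^^^^^^^^
AttributeError: 'float' object has no attribute 'round'
```

```bash
sed -i "s/o\['width'\].round(4)/round(float(o['width']),4)/" s4.py; python3 s4.py
```

```text
[ 0.5489 -0.1815  0.0257] [-1.   0.9  0.6] 0.0593
lift [-4.14 -0.    0.    0.    0.    0.  ]
via [ -4.09 -16.61  -1.41  -1.59  -3.43   0.24]
pre [ -2.18 -16.52  -0.83  -1.59  -3.43   0.24]
```

Emit:
arm_command([
  [[-1.2, 0, 0, 0, 0, 0], [-2.5, 0, 0, 0, 0, 0], [-3.6, -0.6, 0, 0, 0, 0], [-4.1, -1.8, -0.1, -0.2, -0.4, 0], [-4.1, -3.1, -0.2, -0.4, -0.8, 0.05], [-4.1, -4.4, -0.3, -0.6, -1.2, 0.08], [-4.1, -5.7, -0.4, -0.7, -1.5, 0.1], [-4.1, -7, -0.5, -0.8, -1.8, 0.12]],
])

```text
time_s: 4.38
eef_pos: [0.5491, 0.0308, 0.149]
tool_rot: [2.0, 80.9, -170.0]
contact_force: [1.4, -0.0, -1.0]
width: 0.0595
```

```bash
python3 s4.py
```

```text
[0.5491 0.0308 0.149 ] [ 1.4 -0.  -1. ] 0.0595
lift [-0.03  0.    0.01  0.    0.    0.  ]
via [-0.28 -9.46 -1.56 -0.79 -1.62  0.12]
pre [ 1.7  -9.43 -1.28 -0.79 -1.62  0.12]
```

Emit:
arm_command([
  [[-0.1, -1.3, -0.2, -0.1, -0.2, 0], [-0.2, -2.6, -0.4, -0.2, -0.4, 0], [-0.25, -3.9, -0.6, -0.3, -0.6, 0.04], [-0.28, -5.2, -0.9, -0.45, -0.9, 0.06], [-0.28, -6.5, -1.1, -0.55, -1.1, 0.08], [-0.28, -7.8, -1.3, -0.65, -1.3, 0.1], [-0.28, -9, -1.5, -0.75, -1.5, 0.12], [-0.28, -9.46, -1.56, -0.79, -1.62, 0.12]],
])

```text
time_s: 5.05
eef_pos: [0.5566, 0.3207, 0.148]
tool_rot: [-0.2, 72.9, -168.1]
contact_force: [-1.3, -0.5, -1.3]
width: 0.0592
```

```bash
cat > s5.py <<'E'
from h import *
import sys
a=[float(x) for x in sys.argv[1:]]
o,p,R=obs(); 
print("shelf xyz mm",(S.T@(p-O)*1000).round(1),"force shelf",(S.T@o['contact_force']).round(1),"w",round(float(o['width']),4), "rot err",np.degrees((R.inv()*Rsh()).as_rotvec()).round(2))
for i in range(0,len(a),3): print(a[i:i+3],go(sp(*np.array(a[i:i+3])/1000),Rsh()))
E
python3 s5.py -60 0 60 -60 0 35 -60 0 28 -45 0 28
cat > s6.py <<'E'
from h import *
import sys
c=imaging.camera("scene")
u,v=project(c,[sp(-.03,0,.02)])[0].astype(int)
cv2.imwrite("pics/"+sys.argv[1],cv2.resize(c["image"][max(0,v-55):v+55,max(0,u-65):u+65,::-1],None,fx=5,fy=5,interpolation=cv2.INTER_CUBIC))
E
python3 s6.py p1.png
```

```text
shelf xyz mm [-59.4   2.2 119.8] force shelf [-0.9 -0.2 -1.6] w 0.0592 rot err [ 0.15 -0.04  0.02]
[-60.0, 0.0, 60.0] [ 1.99  0.07  0.02  0.03 -0.01  0.  ]
[-60.0, 0.0, 35.0] [ 2.83  0.07  0.02  0.03 -0.01  0.  ]
[-60.0, 0.0, 28.0] [ 3.06  0.07  0.02  0.03 -0.01  0.  ]
[-45.0, 0.0, 28.0] [ 3.06  0.07 -0.48  0.03 -0.01  0.  ]
```

View pics/p1.png

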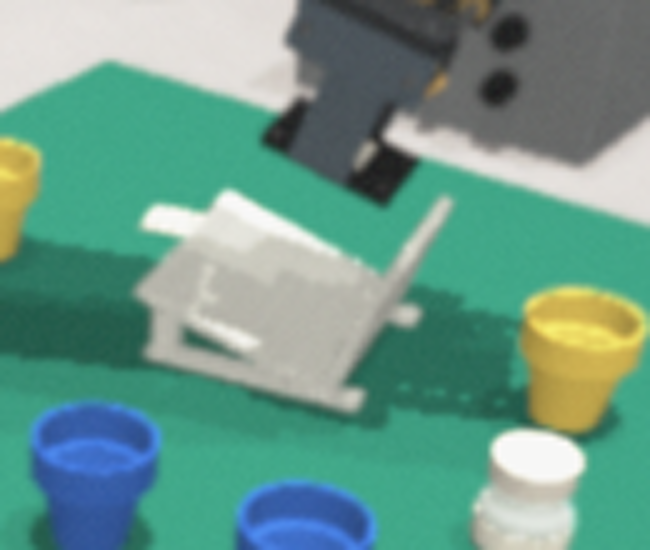

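The cover is held flat and parallel above the shelf, at crop (340,150), with the backstop at (410,270). Descending.

Emit:
arm_command([
  [[1, 0.03, 0, 0, 0, 0], [1.8, 0.05, 0, 0, 0, 0], [2.3, 0.07, 0, 0, 0, 0], [2.6, 0.07, 0, 0, 0, 0], [2.8, 0.07, 0, 0, 0, 0], [2.93, 0.07, 0, 0, 0, 0], [2.96, 0.07, 0, 0, 0, 0], [2.96, 0.07, 0, 0, 0, 0]],
])

```text
time_s: 5.77
eef_pos: [0.5323, 0.3093, 0.064]
tool_rot: [-0.1, 72.9, -168.1]
contact_force: [0.2, 0.1, -0.6]
width: 0.0594
```

```bash
python3 s5.py -60 0 28 -45 0 28;python3 s6.py p2.png
```

```text
shelf xyz mm [-59.6  -3.9  31.8] force shelf [ 0.3  0.1 -0.5] w 0.0594 rot err [-0.01 -0.11  0.04]
[-60.0, 0.0, 28.0] [ 0.13 -0.13  0.01 -0.   -0.02  0.01]
[-45.0, 0.0, 28.0] [ 0.13 -0.13 -0.49 -0.   -0.02  0.01]
```

View pics/p2.png

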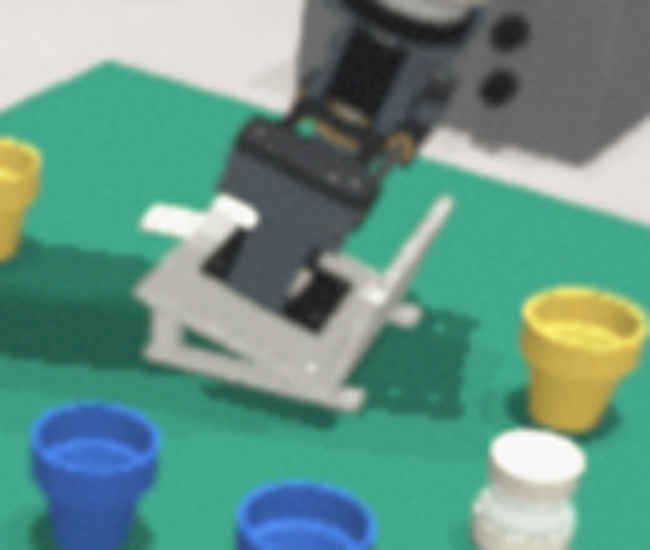

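Emit:
arm_command([
  [[0.05, -0.06, 0, 0, 0, 0], [0.1, -0.13, 0, 0, 0, 0], [0.13, -0.13, 0, 0, 0, 0], [0.15, -0.13, 0, 0, 0, 0], [0.17, -0.13, 0, 0, 0, 0], [0.17, -0.13, 0, 0, 0, 0], [0.17, -0.13, 0, 0, 0, 0], [0.17, -0.13, 0, 0, 0, 0]],
])

```text
time_s: 6.48
eef_pos: [0.5295, 0.3127, 0.0585]
tool_rot: [-0.1, 72.9, -168.1]
contact_force: [-0.3, 0.1, -1.0]
width: 0.0597
```

```bash
python3 s5.py -60 0 25 -45 0 25
```

```text
shelf xyz mm [-60.  -0.  26.] force shelf [ 0.1  0.2 -1.1] w 0.0597 rot err [-0.01 -0.06  0.03]
[-60.0, 0.0, 25.0] [ 0.03 -0.    0.   -0.   -0.01  0.01]
[-45.0, 0.0, 25.0] [ 0.03 -0.   -0.5  -0.   -0.01  0.01]
```

Emit:
arm_command([
  [[0.01, 0, 0, 0, 0, 0], [0.02, 0, 0, 0, 0, 0], [0.03, 0, 0, 0, 0, 0], [0.04, 0, 0, 0, 0, 0], [0.05, 0, 0, 0, 0, 0], [0.05, 0, 0, 0, 0, 0], [0.05, 0, 0, 0, 0, 0], [0.05, 0, 0, 0, 0, 0]],
])

```text
time_s: 7.15
eef_pos: [0.5295, 0.3127, 0.0584]
tool_rot: [-0.1, 72.9, -168.1]
contact_force: [-3.0, -4.0, 15.6]
width: 0.0592
```

```bash
python3 s5.py -45 0 25
```

```text
shelf xyz mm [-59.9   0.   25.8] force shelf [-8.2 -3.3 13.8] w 0.0592 rot err [ 0.   -0.08  0.03]
[-45.0, 0.0, 25.0] [ 0.03  0.   -0.5   0.   -0.02  0.01]
```

Emit:
arm_command([
  [[-0.03, 0, -0.05, 0, 0, 0], [-0.04, 0, -0.12, 0, 0, 0], [-0.04, 0, -0.2, 0, 0, 0], [-0.04, 0, -0.28, 0, 0, 0], [-0.04, 0, -0.36, 0, 0, 0], [-0.04, 0, -0.44, 0, 0, 0], [-0.04, 0, -0.5, 0, 0, 0], [-0.04, 0, -0.5, 0, 0, 0]],
])

```text
time_s: 7.82
eef_pos: [0.5439, 0.3158, 0.0539]
tool_rot: [-0.1, 72.9, -168.1]
contact_force: [0.3, -0.0, 3.5]
width: 0.0594
```

Emit:
arm_command([
  [[0, 0, -0.02, 0, 0, 0], [0, 0, -0.04, 0, 0, 0], [0, 0, -0.06, 0, 0, 0], [0, 0, -0.08, 0, 0, 0], [0, 0, -0.1, 0, 0, 0], [0, 0, -0.1, 0, 0, 0], [0, 0, -0.1, 0, 0, 0], [0, 0, -0.1, 0, 0, 0]],
])

```text
time_s: 8.48
eef_pos: [0.5459, 0.3162, 0.0532]
tool_rot: [-0.1, 72.8, -168.1]
contact_force: [-4.6, -2.3, 9.1]
width: 0.0595
```

```bash
python3 s5.py -40 0 25
```

```text
shelf xyz mm [-42.3   0.1  25.8] force shelf [-7.4 -1.3  7.2] w 0.0595 rot err [-0.    0.01  0.02]
[-40.0, 0.0, 25.0] [ 0.03  0.   -0.08 -0.    0.    0.  ]
```

Emit:
arm_command([
  [[0, 0, -0.02, 0, 0, 0], [0, 0, -0.04, 0, 0, 0], [0, 0, -0.06, 0, 0, 0], [0, 0, -0.08, 0, 0, 0], [0, 0, -0.08, 0, 0, 0], [0, 0, -0.08, 0, 0, 0], [0, 0, -0.08, 0, 0, 0], [0, 0, -0.08, 0, 0, 0]],
])

```text
time_s: 9.15
eef_pos: [0.5462, 0.3163, 0.0531]
tool_rot: [0.0, 72.5, -168.0]
contact_force: [-18.3, -4.6, 26.6]
width: 0.0596
```

```bash
python3 s5.py -40 0 25;python3 s6.py p3.png
```

```text
shelf xyz mm [-42.    0.1  25.8] force shelf [-25.9  -0.7  19.8] w 0.0596 rot err [-0.    0.32 -0.  ]
[-40.0, 0.0, 25.0] [ 0.03  0.   -0.07 -0.    0.06 -0.  ]
```

View pics/p3.png

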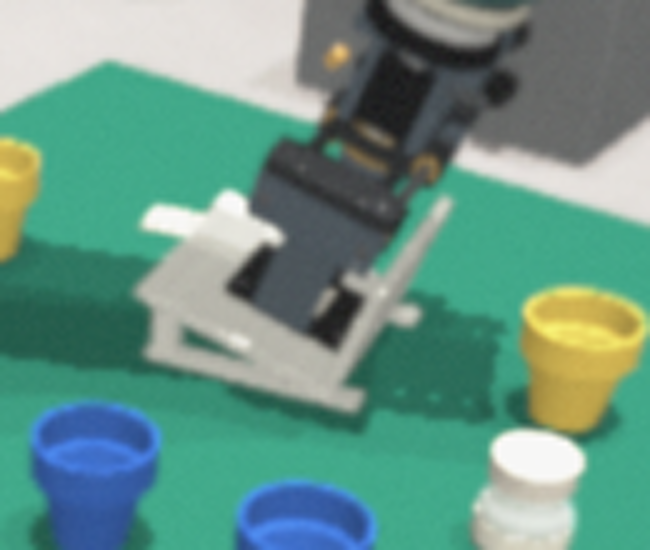

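Stalled against the backstop at 26 N, so it's home. Releasing and retracting.

Emit:
arm_command([
  [[0, 0, 0.02, 0, 0, 0], [0, 0, 0.03, 0, 0, 0], [0, 0, 0.04, 0, 0, 0], [0, 0, 0.04, 0, 0, 0], [0, 0, 0.04, 0, 0, 0], [-0.8, 0, 0.1, 0, 0, 0], [-2, 0, 0.1, 0, 0, 0], [-3.3, 0, 0.1, 0, 0, 0]],
], hand=1)

```text
time_s: 9.87
eef_pos: [0.5734, 0.3217, 0.1475]
tool_rot: [0.1, 72.7, -167.9]
contact_force: [0.6, -0.5, 0.2]
width: 0.0913
```

```bash
python3 s5.py;python3 s6.py p4.png
cat > s7.py <<'E'
from h import *
import sys
a=[float(x) for x in sys.argv[1:]]  # x y z jawyaw (mm,deg)
o,p,R=obs(); print(p.round(4),"jaw",np.degrees(np.arctan2(*R.as_matrix()[[1,0],1])).round(2),"F",o['contact_force'].round(1),round(float(o['width']),4))
for i in range(0,len(a),4): print(a[i:i+4],go(np.array(a[i:i+3])/1000,down(a[i+3])))
E
python3 s7.py 445 65 90 -101 445 65 25.5 -101
```

```text
shelf xyz mm [-43.4  -0.3 124.3] force shelf [ 0.4 -0.6  0.4] w 0.0913 rot err [-0.02  0.11 -0.02]
[0.5789 0.3239 0.1562] jaw -78.03 F [4.8 1.4 7.7] 0.0909
[445.0, 65.0, 90.0, -101.0] [ 3.86  7.52  5.27  4.57  3.3  -0.64]
[445.0, 65.0, 25.5, -101.0] [ 5.92  7.53  4.65  4.57  3.3  -0.64]
```

View pics/p4.png

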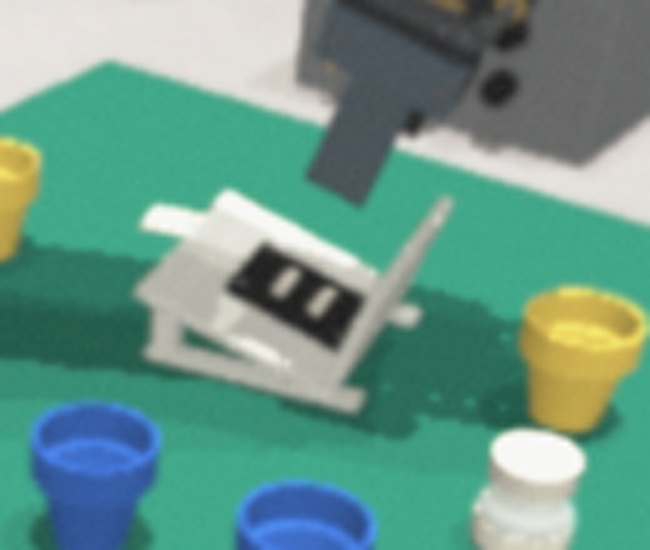

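The cover is home at crop (295,295), flat and against the backstop. Next is the cover at (445,65).

Emit:
arm_command([
  [[0.2, 1, 0.7, 0.6, 0.5, -0.1], [0.5, 2, 1.4, 1.2, 0.9, -0.2], [0.9, 3.1, 2.2, 1.9, 1.4, -0.3], [1.5, 4.2, 3, 2.6, 1.9, -0.4], [2.2, 5.4, 3.8, 3.3, 2.4, -0.5], [3, 6.6, 4.6, 4, 2.9, -0.6], [3.6, 7.3, 5.1, 4.4, 3.2, -0.64], [3.86, 7.52, 5.27, 4.57, 3.3, -0.64]],
])

```text
time_s: 10.58
eef_pos: [0.4362, 0.0605, 0.0822]
tool_rot: [40.0, 89.5, -151.2]
contact_force: [0.2, -0.4, -0.5]
width: 0.0912
```

```bash
python3 - <<'E'
from h import *
imaging.camera("scene")
E
python3 s7.py 445 65 60 -101 445 65 25.5 -101
```

```text
[0.4348 0.0598 0.081 ] jaw -101.23 F [-2.7  0.5 -2.9] 0.0908
[445.0, 65.0, 60.0, -101.0] [ 0.7  -0.24 -0.31 -0.05  0.11 -0.07]
[445.0, 65.0, 25.5, -101.0] [ 1.85 -0.25 -0.32 -0.05  0.11 -0.07]
```

Emit:
arm_command([
  [[0, -0.25, -0.32, -0.05, 0.11, -0.07], [0.5, -0.25, -0.32, -0.05, 0.11, -0.07], [1, -0.25, -0.32, -0.05, 0.11, -0.07], [1.4, -0.25, -0.32, -0.05, 0.11, -0.07], [1.7, -0.25, -0.32, -0.05, 0.11, -0.07], [1.85, -0.25, -0.32, -0.05, 0.11, -0.07], [1.85, -0.25, -0.32, -0.05, 0.11, -0.07], [1.85, -0.25, -0.32, -0.05, 0.11, -0.07]],
])

```text
time_s: 11.3
eef_pos: [0.4508, 0.0686, 0.0281]
tool_rot: [-161.8, 89.8, 7.4]
contact_force: [-0.5, -0.0, 1.5]
width: 0.0912
```

Emit:
arm_command([
  [[0, 0, 0, 0, 0, 0], [0, 0, 0, 0, 0, 0], [0, 0, 0, 0, 0, 0], [0, 0, 0, 0, 0, 0], [0, 0, 0, 0, 0, 0], [0, 0, 0, 0, 0, 0], [0, 0, 0, 0, 0, 0], [0, 0, 0, 0, 0, 0]],
], hand=-1)

```text
time_s: 11.97
eef_pos: [0.4505, 0.0684, 0.0281]
tool_rot: [-162.8, 89.8, 6.4]
contact_force: [-1.1, -0.4, 6.8]
width: 0.0589
```

```bash
python3 s7.py 445 65 25.5 -101; python3 s5.py -60 0 110 -60 0 60 -60 0 40
```

```text
[0.4505 0.0684 0.0281] jaw -100.75 F [-1.1 -0.4  6.8] 0.0589
[445.0, 65.0, 25.5, -101.0] [ 0.09  0.14  0.16  0.05 -0.04  0.01]
shelf xyz mm [-173.3 -222.6  -40.9] force shelf [-3.1 -0.1  6.2] w 0.0589 rot err [-22.58 -17.19   3.44]
[-60.0, 0.0, 110.0] [-3.67 -8.82 -1.84 -4.52 -3.44  0.69]
[-60.0, 0.0, 60.0] [-2.08 -8.62 -1.38 -4.52 -3.44  0.69]
[-60.0, 0.0, 40.0] [-1.45 -8.55 -1.2  -4.52 -3.44  0.69]
```

Engagement is only about 2 mm, so I'm regripping lower.

Emit:
arm_command([
  [[0, 0, 0, 0, 0, 0], [0, 0, 0, 0, 0, 0], [0, 0, 0, 0, 0, 0], [0.05, 0.1, 0.1, 0, 0, 0], [0.09, 0.12, 0.16, 0.05, -0.04, 0], [0.09, 0.12, 0.16, 0.05, -0.04, 0], [0.09, 0.12, 0.16, 0.05, -0.04, 0], [0.09, 0.12, 0.16, 0.05, -0.04, 0]],
], hand=1)

```text
time_s: 12.63
eef_pos: [0.445, 0.0657, 0.0252]
tool_rot: [-88.1, 89.9, 80.9]
contact_force: [0.5, 0.8, 1.1]
width: 0.0913
```

Emit:
arm_command([
  [[0, 0, 0, 0, 0, 0], [0, 0, 0, 0, 0, 0], [0, 0, 0, 0, 0, 0], [0, 0, 0, 0, 0, 0], [0, 0, 0, 0, 0, 0], [0, 0, 0, 0, 0, 0], [0, 0, 0, 0, 0, 0], [0, 0, 0, 0, 0, 0]],
], hand=-1)

```text
time_s: 13.3
eef_pos: [0.445, 0.0658, 0.0252]
tool_rot: [-96.3, 89.9, 72.7]
contact_force: [-0.6, 1.0, 0.3]
width: 0.0594
```

```bash
python3 s7.py 445 65 25.5 -101; python3 s5.py -60 0 110 -60 0 60 -60 0 40
```

```text
[0.445  0.0658 0.0252] jaw -101.01 F [-0.6  1.   0.3] 0.0594
[445.0, 65.0, 25.5, -101.0] [-0.01  0.02 -0.   -0.   -0.    0.01]
shelf xyz mm [-178.1 -224.   -45.4] force shelf [-0.5  1.1  0.2] w 0.0594 rot err [-22.82 -16.98   3.52]
[-60.0, 0.0, 110.0] [-3.78 -8.94 -1.95 -4.56 -3.4   0.7 ]
[-60.0, 0.0, 60.0] [-2.18 -8.75 -1.5  -4.56 -3.4   0.7 ]
[-60.0, 0.0, 40.0] [-1.55 -8.67 -1.32 -4.56 -3.4   0.7 ]
```

Emit:
arm_command([
  [[-1.2, 0, 0, 0, 0, 0], [-2.4, -0.4, -0.1, -0.2, -0.2, 0], [-3.3, -1.3, -0.3, -0.7, -0.5, 0.1], [-3.7, -2.5, -0.5, -1.3, -1, 0.2], [-3.78, -3.8, -0.8, -2, -1.5, 0.3], [-3.78, -5.1, -1.1, -2.6, -2, 0.4], [-3.78, -6.4, -1.4, -3.3, -2.5, 0.5], [-3.78, -7.7, -1.7, -3.9, -2.9, 0.6]],
])

```text
time_s: 13.97
eef_pos: [0.5396, 0.2845, 0.1389]
tool_rot: [1.6, 75.2, -169.6]
contact_force: [1.0, -0.1, 0.6]
width: 0.0596
```

Emit:
arm_command([
  [[-0.1, -0.6, -0.2, -0.3, -0.3, 0], [0, -1.1, -0.2, -0.6, -0.5, 0.1], [0, -1.1, -0.2, -0.6, -0.5, 0.1], [0, -1.1, -0.2, -0.6, -0.5, 0.1], [0, -1.1, -0.2, -0.6, -0.5, 0.1], [0, -1.1, -0.2, -0.6, -0.5, 0.1], [0, -1.1, -0.2, -0.6, -0.5, 0.1], [0, -1.1, -0.2, -0.6, -0.5, 0.1]],
])

```text
time_s: 14.63
eef_pos: [0.5398, 0.3154, 0.1374]
tool_rot: [0.3, 72.8, -168.1]
contact_force: [-0.1, 0.4, -0.8]
width: 0.0594
```

```bash
python3 s5.py -60 0 60 -60 0 40 -60 0 36; python3 s6.py p5.png
```

```text
shelf xyz mm [-73.    0.5 104.5] force shelf [ 0.2  0.4 -0.7] w 0.0594 rot err [-0.37  0.01  0.04]
[-60.0, 0.0, 60.0] [ 1.48  0.01 -0.43 -0.07  0.    0.01]
[-60.0, 0.0, 40.0] [ 2.15  0.02 -0.44 -0.07  0.    0.01]
[-60.0, 0.0, 36.0] [ 2.28  0.02 -0.44 -0.07  0.    0.01]
```

View pics/p5.png

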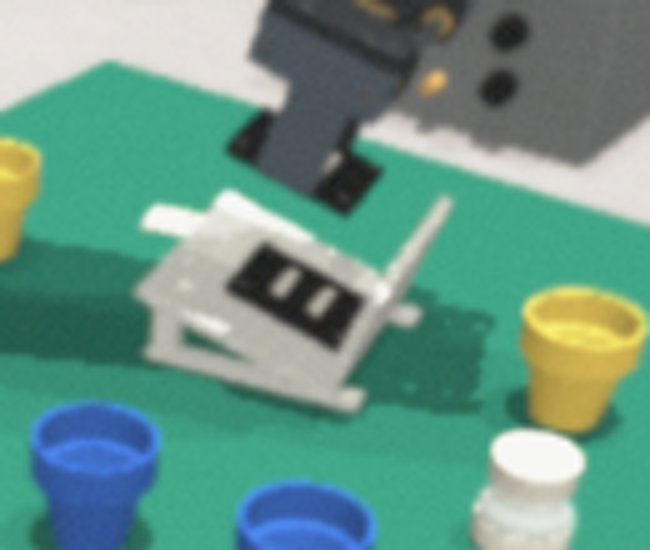

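Emit:
arm_command([
  [[0.6, 0, -0.4, -0.07, 0, 0], [1.2, 0, -0.6, -0.07, 0, 0], [1.7, 0, -0.7, -0.07, 0, 0], [2.1, 0.02, -0.7, -0.07, 0, 0], [2.28, 0.02, -0.7, -0.07, 0, 0], [2.28, 0.02, -0.7, -0.07, 0, 0], [2.28, 0.02, -0.7, -0.07, 0, 0], [2.28, 0.02, -0.7, -0.07, 0, 0]],
])

```text
time_s: 15.35
eef_pos: [0.5402, 0.3156, 0.0664]
tool_rot: [-0.2, 72.8, -168.1]
contact_force: [-0.1, -0.3, -0.3]
width: 0.0597
```

```bash
python3 s5.py -52 0 33 -42 0 33
```

```text
shelf xyz mm [-51.7   0.6  36.7] force shelf [-0.1 -0.2 -0.4] w 0.0597 rot err [ 0.04 -0.03  0.04]
[-52.0, 0.0, 33.0] [ 0.12  0.02  0.01  0.01 -0.01  0.01]
[-42.0, 0.0, 33.0] [ 0.12  0.02 -0.32  0.01 -0.01  0.01]
```

Emit:
arm_command([
  [[0.05, 0.02, 0, 0, 0, 0], [0.1, 0.02, 0, 0, 0, 0], [0.13, 0.02, -0.05, 0, 0, 0], [0.13, 0.02, -0.12, 0, 0, 0], [0.13, 0.02, -0.18, 0, 0, 0], [0.13, 0.02, -0.24, 0, 0, 0], [0.13, 0.02, -0.28, 0, 0, 0], [0.13, 0.02, -0.28, 0, 0, 0]],
])

```text
time_s: 16.02
eef_pos: [0.5471, 0.3166, 0.0607]
tool_rot: [-0.2, 72.8, -168.2]
contact_force: [-4.0, -0.3, 13.5]
width: 0.0596
```

Emit:
arm_command([
  [[0, 0, -0.02, 0, 0, 0], [0, 0, -0.05, 0, 0, 0], [0, 0, -0.08, 0, 0, 0], [0, 0, -0.1, 0, 0, 0], [0, 0, -0.1, 0, 0, 0], [0, 0, -0.1, 0, 0, 0], [0, 0, -0.1, 0, 0, 0], [0, 0, -0.1, 0, 0, 0]],
])

```text
time_s: 16.68
eef_pos: [0.5498, 0.3172, 0.0598]
tool_rot: [-0.2, 72.8, -168.2]
contact_force: [-2.5, -0.7, 15.0]
width: 0.0595
```

```bash
python3 s5.py -42 0 33
```

```text
shelf xyz mm [-40.5   0.2  33.4] force shelf [-6.9 -0.2 13.5] w 0.0595 rot err [0.03 0.02 0.05]
[-42.0, 0.0, 33.0] [0.01 0.01 0.05 0.01 0.   0.01]
```

Emit:
arm_command([
  [[0, 0, -0.02, 0, 0, 0], [0, 0, -0.04, 0, 0, 0], [0, 0, -0.06, 0, 0, 0], [0, 0, -0.08, 0, 0, 0], [0, 0, -0.09, 0, 0, 0], [0, 0, -0.1, 0, 0, 0], [0, 0, -0.1, 0, 0, 0], [0, 0, -0.1, 0, 0, 0]],
])

```text
time_s: 17.35
eef_pos: [0.5502, 0.3173, 0.0596]
tool_rot: [-0.1, 72.4, -168.1]
contact_force: [-19.7, -4.4, 33.0]
width: 0.0597
```

```bash
python3 s5.py -42 0 33; python3 s6.py p6.png
```

```text
shelf xyz mm [-39.9   0.2  33.3] force shelf [-29.   -0.2  25.5] w 0.0597 rot err [0.03 0.38 0.02]
[-42.0, 0.0, 33.0] [0.01 0.01 0.07 0.01 0.08 0.  ]
```

View pics/p6.png

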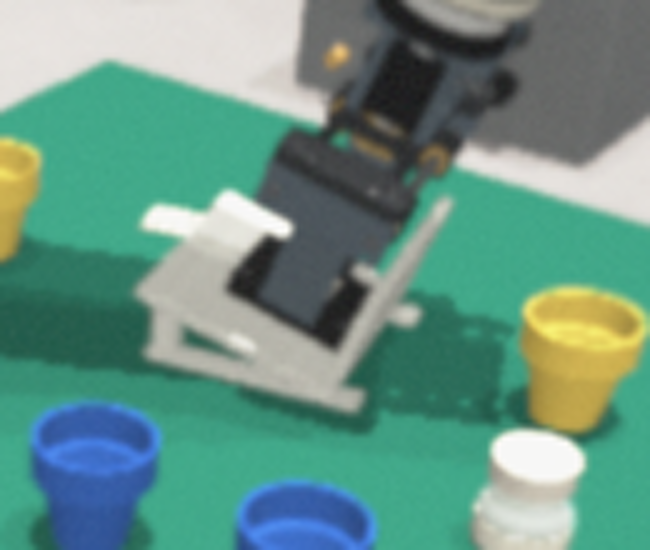

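Stalled at 29 N, so it's home. Releasing, retracting and settling.

Emit:
arm_command([
  [[0, 0, 0.03, 0, 0, 0], [-0.02, 0, 0.05, 0, 0, 0], [-0.02, 0, 0.05, 0, 0, 0], [-0.02, 0, 0.05, 0, 0, 0], [-0.02, 0, 0.05, 0, 0, 0], [-0.8, 0, 0.1, 0, 0, 0], [-2, 0, 0.1, 0, 0, 0], [-3, 0, 0.1, 0, 0, 0]],
], hand=1)

```text
time_s: 18.07
eef_pos: [0.5757, 0.3223, 0.1455]
tool_rot: [-0.0, 72.7, -168.0]
contact_force: [0.4, 0.0, 0.5]
width: 0.0912
```

Emit:
arm_command([
  [[-0.2, 1, 0.3, 0, 0, 0], [-0.2, 2.2, 0.6, 0.2, 0.5, 0], [-0.2, 3.5, 0.9, 0.4, 1, 0], [-0.2, 4.8, 1.2, 0.6, 1.5, 0], [-0.2, 6, 1.2, 0.8, 2, 0], [-0.2, 7, 1.2, 0.9, 2.5, 0], [-0.2, 7, 1.2, 0.9, 2.5, 0], [-0.2, 7, 1.2, 0.9, 2.5, 0]],
])

```text
time_s: 18.73
eef_pos: [0.5874, 0.1089, 0.1609]
tool_rot: [10.0, 85.3, -162.6]
contact_force: [0.4, -0.1, -0.5]
width: 0.0911
```

```bash
python3 s6.py p7.png; python3 s7.py 563 -54 110 -82.5 563 -54 60 -82.5 563 -54 25.5 -82.5
```

```text
[0.5874 0.1099 0.1608] jaw -82.45 F [-0.1  0.7 -0.1] 0.0911
[563.0, -54.0, 110.0, -82.5] [ 1.89  5.28  1.38  0.    0.94 -0.16]
[563.0, -54.0, 60.0, -82.5] [ 3.55  5.26  1.24  0.    0.94 -0.16]
[563.0, -54.0, 25.5, -82.5] [ 4.7   5.24  1.15  0.    0.94 -0.16]
```

View pics/p7.png

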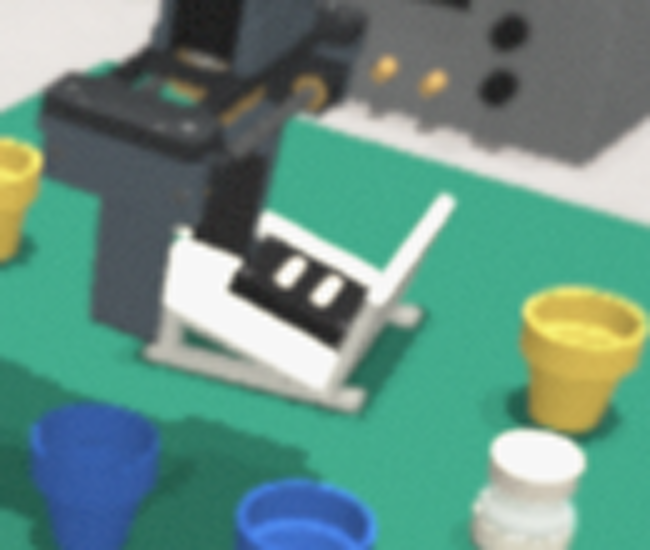

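Emit:
arm_command([
  [[0, 1.3, 0.3, 0, 0.3, 0], [0.1, 2.6, 0.7, 0, 0.6, 0], [0.3, 3.9, 1, 0, 0.8, -0.1], [0.8, 5, 1.2, 0, 0.94, -0.16], [1.9, 5.26, 1.3, 0, 0.94, -0.16], [3, 5.26, 1.24, 0, 0.94, -0.16], [3.55, 5.26, 1.24, 0, 0.94, -0.16], [3.55, 5.26, 1.24, 0, 0.94, -0.16]],
])

```text
time_s: 19.45
eef_pos: [0.561, -0.0528, 0.0563]
tool_rot: [-13.4, 89.7, 174.2]
contact_force: [-1.2, 1.1, 0.3]
width: 0.0911
```

Emit:
arm_command([
  [[0.4, 0, 0, 0, 0, 0], [0.7, 0, 0, 0, 0, 0], [0.9, 0, 0, 0, 0, 0], [1, 0, 0, 0, 0, 0], [1, 0, 0, 0, 0, 0], [1, 0, 0, 0, 0, 0], [1, 0, 0, 0, 0, 0], [1, 0, 0, 0, 0, 0]],
])

```text
time_s: 20.12
eef_pos: [0.5635, -0.0538, 0.0304]
tool_rot: [149.5, 89.9, -22.9]
contact_force: [-1.2, 0.8, 0.1]
width: 0.0913
```

```bash
python3 s7.py 563 -54 25.5 -82.5
```

```text
[ 0.5635 -0.0538  0.0304] jaw -82.42 F [-1.2  0.8  0.1] 0.0913
[563.0, -54.0, 25.5, -82.5] [ 0.16  0.    0.02  0.02 -0.01 -0.01]
```

Emit:
arm_command([
  [[0.1, 0, 0, 0, 0, 0], [0.16, 0, 0, 0, 0, 0], [0.16, 0, 0, 0, 0, 0], [0.16, 0, 0, 0, 0, 0], [0.16, 0, 0, 0, 0, 0], [0.16, 0, 0, 0, 0, 0], [0.16, 0, 0, 0, 0, 0], [0.16, 0, 0, 0, 0, 0]],
])

```text
time_s: 20.78
eef_pos: [0.5632, -0.0538, 0.0251]
tool_rot: [132.9, 90.0, -39.5]
contact_force: [0.1, -1.2, -0.2]
width: 0.0913
```

Emit:
arm_command([
  [[0, 0, 0, 0, 0, 0], [0, 0, 0, 0, 0, 0], [0, 0, 0, 0, 0, 0], [0, 0, 0, 0, 0, 0], [0, 0, 0, 0, 0, 0], [0, 0, 0, 0, 0, 0], [0, 0, 0, 0, 0, 0], [0, 0, 0, 0, 0, 0]],
], hand=-1)

```text
time_s: 21.45
eef_pos: [0.5631, -0.0538, 0.0251]
tool_rot: [125.4, 90.0, -47.0]
contact_force: [-0.4, 0.0, 0.3]
width: 0.0598
```

```bash
python3 s7.py 563 -54 25.5 -82.5;  python3 s5.py -60 0 120
```

```text
[ 0.5631 -0.0538  0.0251] jaw -82.42 F [-0.4  0.   0.3] 0.0598
[563.0, -54.0, 25.5, -82.5] [-0.01  0.01  0.    0.02 -0.   -0.  ]
shelf xyz mm [ -91.4 -365.5  -18.8] force shelf [-0.5  0.1  0.2] w 0.0598 rot err [ -4.39 -17.2    0.64]
[-60.0, 0.0, 120.0] [ -4.11 -12.33  -1.42  -0.88  -3.44   0.13]
```

Emit:
arm_command([
  [[-1.2, 0, 0, 0, 0, 0], [-2.5, 0, 0, 0, 0, 0], [-3.6, -0.6, 0, 0, 0, 0], [-4.11, -1.8, -0.1, -0.1, -0.4, 0], [-4.11, -3.1, -0.2, -0.2, -0.8, 0.03], [-4.11, -4.4, -0.3, -0.3, -1.2, 0.05], [-4.11, -5.7, -0.5, -0.4, -1.6, 0.06], [-4.11, -7, -0.7, -0.5, -2, 0.08]],
])

```text
time_s: 22.12
eef_pos: [0.5558, 0.159, 0.1487]
tool_rot: [1.3, 79.9, -168.6]
contact_force: [0.8, -0.8, 0.0]
width: 0.0596
```

Emit:
arm_command([
  [[0, -1.3, -0.3, -0.1, -0.4, 0], [0, -2.6, -0.6, -0.2, -0.8, 0.02], [0, -3.9, -0.8, -0.3, -1.2, 0.04], [0, -5, -1, -0.38, -1.44, 0.05], [0, -5.3, -1.1, -0.38, -1.44, 0.05], [0, -5.3, -1.1, -0.38, -1.44, 0.05], [0, -5.3, -1.1, -0.38, -1.44, 0.05], [0, -5.3, -1.1, -0.38, -1.44, 0.05]],
])

```text
time_s: 22.78
eef_pos: [0.5601, 0.3182, 0.1419]
tool_rot: [0.1, 72.8, -168.0]
contact_force: [0.2, -0.4, 0.1]
width: 0.0599
```

```bash
python3 s5.py -52 0 60 -52 0 45
```

```text
shelf xyz mm [-54.8  -0.9 114.8] force shelf [ 0.1 -0.4  0.2] w 0.0599 rot err [-0.04  0.02 -0.01]
[-52.0, 0.0, 60.0] [ 1.83 -0.03 -0.1  -0.01  0.   -0.  ]
[-52.0, 0.0, 45.0] [ 2.33 -0.03 -0.1  -0.01  0.   -0.  ]
```

Emit:
arm_command([
  [[0.8, -0.03, -0.1, 0, 0, 0], [1.4, -0.03, -0.1, 0, 0, 0], [1.9, -0.03, -0.1, 0, 0, 0], [2.2, -0.03, -0.1, 0, 0, 0], [2.33, -0.03, -0.1, 0, 0, 0], [2.33, -0.03, -0.1, 0, 0, 0], [2.33, -0.03, -0.1, 0, 0, 0], [2.33, -0.03, -0.1, 0, 0, 0]],
])

```text
time_s: 23.45
eef_pos: [0.5435, 0.3168, 0.0752]
tool_rot: [-0.1, 72.9, -168.1]
contact_force: [-0.2, -0.2, -0.1]
width: 0.0596
```

```bash
python3 s5.py -52 0 41 -42 0 41
```

```text
shelf xyz mm [-51.    1.1  46.2] force shelf [-0.2 -0.2 -0.2] w 0.0596 rot err [ 0.01 -0.08  0.02]
[-52.0, 0.0, 41.0] [ 0.17  0.04  0.03  0.   -0.02  0.  ]
[-42.0, 0.0, 41.0] [ 0.17  0.04 -0.3   0.   -0.02  0.  ]
```

Emit:
arm_command([
  [[0.06, 0.04, 0, 0, 0, 0], [0.12, 0.04, 0, 0, 0, 0], [0.17, 0.04, 0, 0, 0, 0], [0.17, 0.04, -0.06, 0, 0, 0], [0.17, 0.04, -0.13, 0, 0, 0], [0.17, 0.04, -0.2, 0, 0, 0], [0.17, 0.04, -0.27, 0, 0, 0], [0.17, 0.04, -0.3, 0, 0, 0]],
])

```text
time_s: 24.12
eef_pos: [0.5503, 0.3172, 0.0679]
tool_rot: [-0.0, 72.8, -168.0]
contact_force: [-3.7, -1.4, 14.3]
width: 0.0596
```

Emit:
arm_command([
  [[0, 0, -0.02, 0, 0, 0], [0, 0, -0.05, 0, 0, 0], [0, 0, -0.08, 0, 0, 0], [0, 0, -0.1, 0, 0, 0], [0, 0, -0.1, 0, 0, 0], [0, 0, -0.1, 0, 0, 0], [0, 0, -0.1, 0, 0, 0], [0, 0, -0.1, 0, 0, 0]],
])

```text
time_s: 24.78
eef_pos: [0.5516, 0.3175, 0.0674]
tool_rot: [0.0, 72.6, -168.0]
contact_force: [-12.2, -2.7, 24.1]
width: 0.0597
```

```bash
python3 s5.py -42 0 41
```

```text
shelf xyz mm [-40.9   0.1  41.1] force shelf [-19.   -0.1  19.4] w 0.0597 rot err [ 0.01  0.2  -0.01]
[-42.0, 0.0, 41.0] [ 0.    0.    0.04  0.    0.04 -0.  ]
```

Emit:
arm_command([
  [[0, 0, -0.02, 0, 0, 0], [0, 0, -0.04, 0, 0, 0], [0, 0, -0.04, 0, 0, 0], [0, 0, -0.04, 0, 0, 0], [0, 0, -0.04, 0, 0, 0], [0, 0, -0.04, 0, 0, 0], [0, 0, -0.04, 0, 0, 0], [0, 0, -0.04, 0, 0, 0]],
])

```text
time_s: 25.45
eef_pos: [0.5517, 0.3175, 0.0673]
tool_rot: [0.1, 72.5, -167.9]
contact_force: [-19.5, -4.7, 32.1]
width: 0.0596
```

Emit:
arm_command([
  [[0, 0, 0.03, 0, 0, 0], [-0.02, 0, 0.05, 0, 0, 0], [-0.02, 0, 0.05, 0, 0, 0], [-0.02, 0, 0.05, 0, 0, 0], [-0.02, 0, 0.05, 0, 0, 0], [-0.8, 0, 0.1, 0, 0, 0], [-2, 0, 0.1, 0, 0, 0], [-3, 0, 0.1, 0, 0, 0]],
], hand=1)

```text
time_s: 26.12
eef_pos: [0.5772, 0.3226, 0.1535]
tool_rot: [0.1, 72.8, -167.9]
contact_force: [0.0, 0.0, 0.4]
width: 0.0913
```

Emit:
arm_command([
  [[-0.2, 1, 0.3, 0, 0, 0], [-0.2, 2.2, 0.6, -0.2, 0.5, 0], [-0.2, 3.5, 0.9, -0.4, 1, 0], [-0.2, 4.8, 1.2, -0.6, 1.5, 0], [-0.2, 6, 1.2, -0.7, 2, 0], [-0.2, 7, 1, -0.7, 2.5, 0], [-0.2, 7, 0.8, -0.7, 2.5, 0], [-0.2, 7, 0.8, -0.7, 2.5, 0]],
])

```text
time_s: 26.78
eef_pos: [0.6007, 0.1117, 0.1653]
tool_rot: [-8.1, 85.3, -172.8]
contact_force: [0.5, 1.2, -0.0]
width: 0.0913
```

```bash
python3 s6.py p8.png; python3 s7.py 675 -50 110 -75 675 -50 50 -75
```

```text
[0.6003 0.1126 0.1652] jaw -74.63 F [-0.9  0.4  0.1] 0.091
[675.0, -50.0, 110.0, -75.0] [ 1.69  5.91 -1.11  0.08  0.94  0.13]
[675.0, -50.0, 50.0, -75.0] [ 3.68  5.93 -1.27  0.08  0.94  0.13]
```

View pics/p8.png

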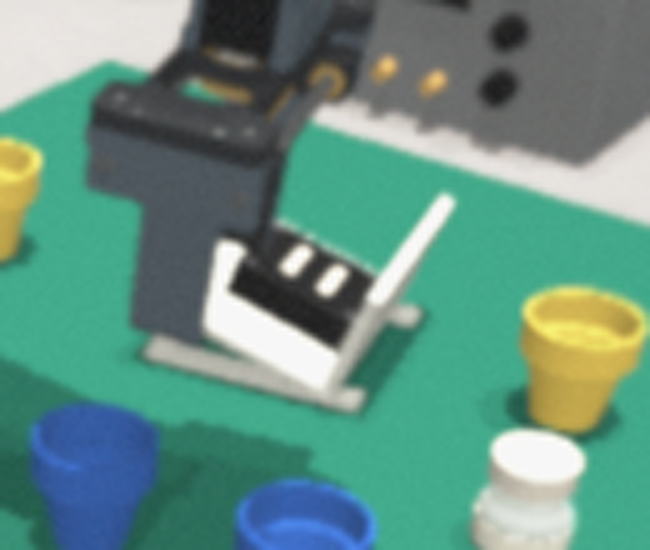

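Emit:
arm_command([
  [[0, 1.3, -0.2, 0, 0.3, 0], [0, 2.6, -0.5, 0, 0.6, 0.1], [0, 3.9, -0.8, 0.05, 0.8, 0.13], [0.3, 5.1, -1, 0.08, 0.94, 0.13], [1.2, 5.9, -1.1, 0.08, 0.94, 0.13], [2.4, 5.93, -1.2, 0.08, 0.94, 0.13], [3.4, 5.93, -1.27, 0.08, 0.94, 0.13], [3.68, 5.93, -1.27, 0.08, 0.94, 0.13]],
])

```text
time_s: 27.5
eef_pos: [0.6724, -0.0485, 0.0453]
tool_rot: [-23.2, 89.7, 171.9]
contact_force: [-0.4, 0.0, 0.0]
width: 0.0913
```

Emit:
arm_command([
  [[0.2, 0, 0, 0, 0, 0], [0.4, 0, 0, 0, 0, 0], [0.6, 0, 0, 0, 0, 0], [0.6, 0, 0, 0, 0, 0], [0.6, 0, 0, 0, 0, 0], [0.6, 0, 0, 0, 0, 0], [0.6, 0, 0, 0, 0, 0], [0.6, 0, 0, 0, 0, 0]],
])

```text
time_s: 28.17
eef_pos: [0.6753, -0.0497, 0.0327]
tool_rot: [162.7, 89.9, -2.2]
contact_force: [0.1, 0.0, -0.6]
width: 0.0913
```

```bash
python3 s7.py 675 -50 25.2 -75
```

```text
[ 0.6753 -0.0497  0.0327] jaw -74.94 F [ 0.1  0.  -0.6] 0.0913
[675.0, -50.0, 25.2, -75.0] [ 0.25  0.01  0.01  0.01 -0.02 -0.  ]
```

Emit:
arm_command([
  [[0.12, 0, 0, 0, 0, 0], [0.25, 0, 0, 0, 0, 0], [0.25, 0, 0, 0, 0, 0], [0.25, 0, 0, 0, 0, 0], [0.25, 0, 0, 0, 0, 0], [0.25, 0, 0, 0, 0, 0], [0.25, 0, 0, 0, 0, 0], [0.25, 0, 0, 0, 0, 0]],
])

```text
time_s: 28.83
eef_pos: [0.6751, -0.0497, 0.0247]
tool_rot: [165.7, 90.0, 0.8]
contact_force: [0.1, 0.3, 0.5]
width: 0.0916
```

Emit:
arm_command([
  [[0, 0, 0, 0, 0, 0], [0, 0, 0, 0, 0, 0], [0, 0, 0, 0, 0, 0], [0, 0, 0, 0, 0, 0], [0, 0, 0, 0, 0, 0], [0, 0, 0, 0, 0, 0], [0, 0, 0, 0, 0, 0], [0, 0, 0, 0, 0, 0]],
], hand=-1)

```text
time_s: 29.5
eef_pos: [0.675, -0.0496, 0.0246]
tool_rot: [170.0, 90.0, 5.1]
contact_force: [-1.1, -1.0, 0.7]
width: 0.0597
```

```bash
python3 s7.py 675 -50 25.5 -75;  python3 s5.py -52 0 125
```

```text
[ 0.675  -0.0496  0.0246] jaw -74.94 F [-1.1 -1.   0.7] 0.0597
[675.0, -50.0, 25.5, -75.0] [-0.03  0.01  0.    0.01 -0.01 -0.  ]
shelf xyz mm [  14.1 -384.6   13.3] force shelf [-1.5 -0.7  0.3] w 0.0597 rot err [  3.04 -17.21  -0.46]
[-52.0, 0.0, 125.0] [ -4.21 -12.86   0.31   0.61  -3.44  -0.09]
```

Emit:
arm_command([
  [[-1.2, 0, 0, 0, 0, 0], [-2.5, 0, 0, 0, 0, 0], [-3.6, -0.6, 0, 0, 0, 0], [-4.2, -1.8, 0, 0.1, -0.4, 0], [-4.21, -3.1, 0.1, 0.2, -0.8, 0], [-4.21, -4.4, 0.1, 0.3, -1.2, -0.03], [-4.21, -5.7, 0.1, 0.3, -1.6, -0.04], [-4.21, -7, 0.2, 0.4, -2, -0.05]],
])

```text
time_s: 30.17
eef_pos: [0.6141, 0.1533, 0.1513]
tool_rot: [-0.3, 80.0, -167.2]
contact_force: [0.5, -0.2, -0.7]
width: 0.0594
```

Emit:
arm_command([
  [[0, -1.3, 0, 0.05, -0.4, 0], [0, -2.6, 0, 0.1, -0.8, 0], [0, -3.9, 0, 0.15, -1.2, -0.02], [0, -5.2, 0.05, 0.2, -1.44, -0.04], [0, -5.85, 0.05, 0.2, -1.44, -0.04], [0, -5.85, 0.05, 0.2, -1.44, -0.04], [0, -5.85, 0.05, 0.2, -1.44, -0.04], [0, -5.85, 0.05, 0.2, -1.44, -0.04]],
])

```text
time_s: 30.83
eef_pos: [0.5735, 0.3216, 0.1512]
tool_rot: [-0.0, 72.8, -168.0]
contact_force: [0.5, -1.4, -0.6]
width: 0.0595
```

```bash
python3 s5.py -52 0 53
```

```text
shelf xyz mm [-44.5  -0.4 127.7] force shelf [ 0.3 -1.5 -0.5] w 0.0595 rot err [ 0.04 -0.01  0.  ]
[-52.0, 0.0, 53.0] [ 2.49 -0.01  0.25  0.01 -0.    0.  ]
```

Emit:
arm_command([
  [[0.8, 0, 0.25, 0, 0, 0], [1.5, 0, 0.25, 0, 0, 0], [2, 0, 0.25, 0, 0, 0], [2.3, 0, 0.25, 0, 0, 0], [2.49, 0, 0.25, 0, 0, 0], [2.49, 0, 0.25, 0, 0, 0], [2.49, 0, 0.25, 0, 0, 0], [2.49, 0, 0.25, 0, 0, 0]],
])

```text
time_s: 31.5
eef_pos: [0.5457, 0.3164, 0.083]
tool_rot: [-0.2, 72.9, -168.1]
contact_force: [-0.1, 0.2, -1.0]
width: 0.0593
```

```bash
python3 s5.py -52 0 48.6 -42 0 48.6
```

```text
shelf xyz mm [-51.3   0.2  54.3] force shelf [ 0.3  0.2 -1. ] w 0.0593 rot err [ 0.04 -0.09  0.04]
[-52.0, 0.0, 48.6] [ 0.19  0.01  0.02  0.01 -0.02  0.01]
[-42.0, 0.0, 48.6] [ 0.19  0.01 -0.31  0.01 -0.02  0.01]
```

Emit:
arm_command([
  [[0.06, 0, 0, 0, 0, 0], [0.12, 0, 0, 0, 0, 0], [0.18, 0.01, 0, 0, 0, 0], [0.19, 0.01, -0.06, 0, 0, 0], [0.19, 0.01, -0.13, 0, 0, 0], [0.19, 0.01, -0.2, 0, 0, 0], [0.19, 0.01, -0.27, 0, 0, 0], [0.19, 0.01, -0.31, 0, 0, 0]],
])

```text
time_s: 32.17
eef_pos: [0.5523, 0.3177, 0.0751]
tool_rot: [-0.2, 72.8, -168.1]
contact_force: [-3.1, -0.5, 13.7]
width: 0.0596
```

Emit:
arm_command([
  [[0, 0, -0.02, 0, 0, 0], [0, 0, -0.05, 0, 0, 0], [0, 0, -0.08, 0, 0, 0], [0, 0, -0.1, 0, 0, 0], [0, 0, -0.1, 0, 0, 0], [0, 0, -0.1, 0, 0, 0], [0, 0, -0.1, 0, 0, 0], [0, 0, -0.1, 0, 0, 0]],
])

```text
time_s: 32.83
eef_pos: [0.5534, 0.3179, 0.0747]
tool_rot: [-0.1, 72.6, -168.0]
contact_force: [-13.8, -3.5, 26.5]
width: 0.0594
```

```bash
python3 s5.py -42 0 49
```

```text
shelf xyz mm [-41.4   0.1  48.6] force shelf [-21.4  -0.6  21.1] w 0.0594 rot err [0.05 0.24 0.01]
[-42.0, 0.0, 49.0] [-0.01  0.    0.02  0.01  0.05  0.  ]
```

Emit:
arm_command([
  [[0, 0, -0.02, 0, 0, 0], [0, 0, -0.04, 0, 0, 0], [0, 0, -0.04, 0, 0, 0], [0, 0, -0.04, 0, 0, 0], [0, 0, -0.04, 0, 0, 0], [0, 0, -0.04, 0, 0, 0], [0, 0, -0.04, 0, 0, 0], [0, 0, -0.04, 0, 0, 0]],
])

```text
time_s: 33.5
eef_pos: [0.5536, 0.3179, 0.0745]
tool_rot: [-0.0, 72.4, -168.0]
contact_force: [-21.3, -5.1, 33.5]
width: 0.0597
```

Emit:
arm_command([
  [[0, 0, 0.03, 0, 0, 0], [-0.02, 0, 0.05, 0, 0, 0], [-0.02, 0, 0.05, 0, 0, 0], [-0.02, 0, 0.05, 0, 0, 0], [-0.02, 0, 0.05, 0, 0, 0], [-0.8, 0, 0.1, 0, 0, 0], [-2, 0, 0.1, 0, 0, 0], [-3, 0, 0.1, 0, 0, 0]],
], hand=1)

```text
time_s: 34.17
eef_pos: [0.5793, 0.3231, 0.1607]
tool_rot: [-0.1, 72.8, -168.0]
contact_force: [0.4, 0.2, 0.3]
width: 0.0909
```

Emit:
arm_command([
  [[-0.2, 1, 0.3, 0, 0, 0], [-0.2, 2.2, 0.9, 0.2, 0.5, 0], [-0.2, 3.5, 1.6, 0.4, 1, 0], [-0.2, 4.8, 2.3, 0.6, 1.5, 0], [-0.2, 6, 2.8, 0.8, 2, 0], [-0.2, 7.2, 3.2, 1, 2.5, 0], [-0.2, 8.4, 3.4, 1.2, 3, 0], [-0.2, 8.4, 3.4, 1.2, 3, 0]],
])

```text
time_s: 34.83
eef_pos: [0.5374, 0.0522, 0.1959]
tool_rot: [28.0, 87.8, -146.1]
contact_force: [0.3, 0.9, 0.4]
width: 0.0914
```

```bash
cat > s8.py <<'E'
from h import *
import sys
c=imaging.camera("top"); W=world(c); tag=sys.argv[1]
cv2.imwrite(f"pics/{tag}_top.png",cv2.resize(c["image"][:,:,::-1],(796,597)))
s=imaging.camera("scene"); cv2.imwrite(f"pics/{tag}_scene.png",cv2.resize(s["image"][:,:,::-1],(796,597)))
for n in sys.argv[2:]:
  for cam,C in (("top",c),("scene",s)):
    WW=world(C)
    for d in nets.trace(n,C):
        if d["conf"]<.3: continue
        m=d["mask"]; P=WW[m]; P=P[np.isfinite(P[:,0])]
        z=np.percentile(P[:,2],[5,50,95])*1000
        T=P[P[:,2]>z[1]/1000-0.004]
        print(cam,n,round(d["conf"],2),np.array(d["extent"])*1.555//1,"z",z.round(),"rect",np.round(rect(T)),"circ",np.round(circ(P[P[:,2]>z[2]/1000-.008])), m.sum(),"rgb",C["image"][m].mean(0).round())
o,p,R=obs(); print(p.round(4))
E
python3 s8.py b weight cover1
```

```text
top weight 0.96 [533. 375. 565. 420.] z [11. 16. 19.] rect [ 394. -281.   70.   53.  -10.] circ [ 394. -281.   41.] 571 rgb [200. 203. 195.]
scene weight 0.87 [163. 345. 218. 384.] z [ 5. 14. 16.] rect [ 396. -282.   72.   51.  -10.] circ [ 396. -283.   41.] 629 rgb [215. 216. 212.]
top cover1 0.58 [172. 285. 208. 333.] z [49. 60. 71.] rect [539. 312.  61.  60.  11.] circ [527. 309.  32.] 682 rgb [74. 79. 72.]
top cover1 0.55 [180. 328. 184. 330.] z [60. 62. 65.] rect [504. 325.   6.   2. -87.] circ [504. 325.   3.] 5 rgb [48. 56. 49.]
top cover1 0.54 [177. 303. 213. 334.] z [39. 52. 57.] rect [508. 303.  59.  11. -66.] circ [513. 306.  29.] 37 rgb [54. 59. 53.]
scene cover1 0.91 [482. 198. 531. 234.] z [44. 56. 68.] rect [551. 294. 110.  69. -56.] circ [561. 301.  59.] 358 rgb [93. 97. 93.]
scene cover1 0.59 [507. 236. 509. 236.] z [39. 41. 44.] rect [570. 291.  12.   4.  21.] circ [570. 289.   6.] 8 rgb [38. 39. 39.]
[0.5383 0.0576 0.1951]
```

View pics/b_top.png

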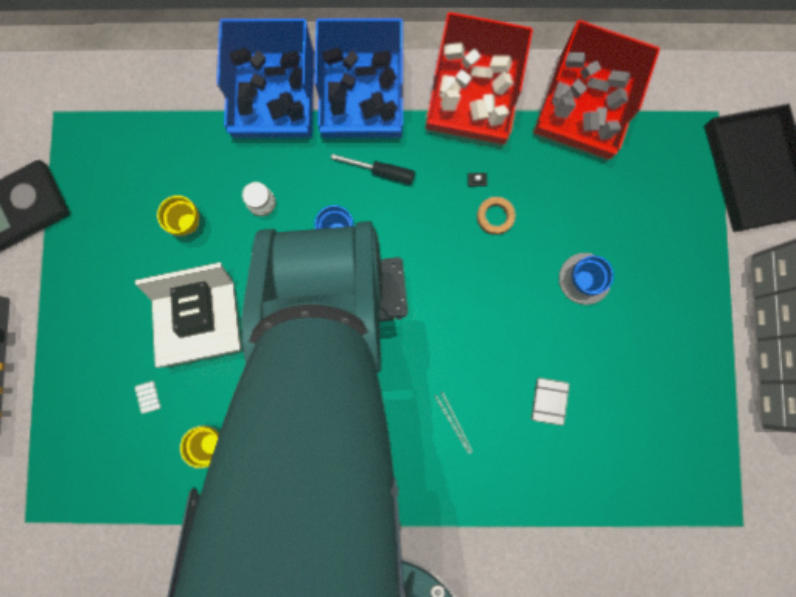

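View pics/b_scene.png

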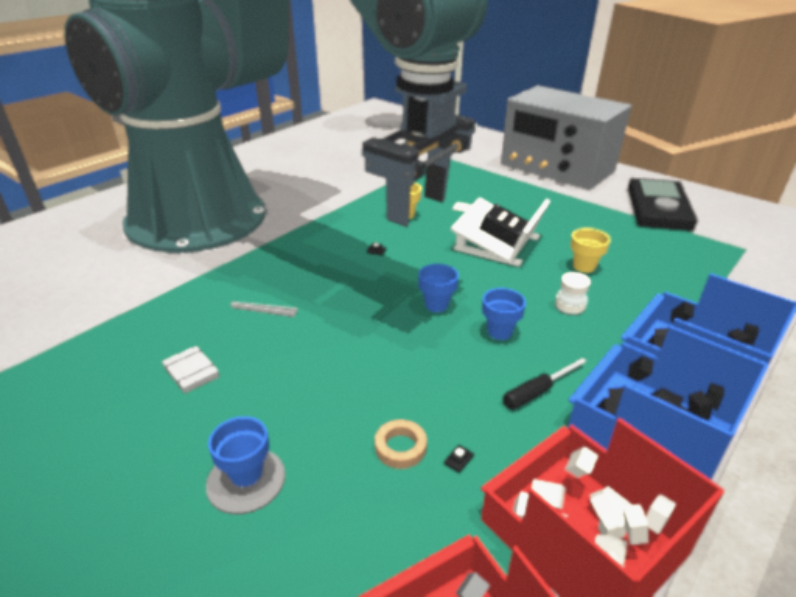

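The top view shows the weight knocked to about (394,-281), at pixel (551,401), with unchanged yaw. The four-cover stack is at (191,308) against the backstop. Now the weight.

```bash
python3 - <<'E'
from h import *
c=imaging.camera("top"); W=world(c)
d=nets.trace("cover1",c)[0]; P=W[d["mask"]]; P=P[np.isfinite(P[:,0])]; L=(P-O)@S*1000
T=L[np.abs(L[:,2]-33.5)<4]; print(len(T),np.median(T[:,2]),np.percentile(T[:,0],[1,99]),np.percentile(T[:,1],[1,99]),cv2.minAreaRect(T[:,:2].astype(np.float32)))
# rack extents now
R=nets.trace("rack",c); 
for q in R[:1]:
    P=W[q["mask"]]; P=P[np.isfinite(P[:,0])]; L=(P-O)@S*1000; s=L[np.abs(L[:,2])<4]; print("shelf y",np.percentile(s[:,1],[1,99]),"x",np.percentile(s[:,0],[1,99]))
    b=L[L[:,2]>40]; print("back",np.percentile(b[:,1],[1,99]),np.median(b[:,0]))
E
python3 s7.py 395 -281.5 110 -100 395 -281.5 60 -100
```

```text
638 32.69556278402358 [-82.55542988  -2.85446037] [-31.96202658  26.81688684] ((-42.48514938354492, -2.1826610565185547), (81.76055908203125, 61.12400436401367), 0.5357096195220947)
shelf y [-67.94394434  70.71317697] x [-122.3435788    19.89307271]
back [-179.69467949   69.67852995] -0.9928330415896056
[0.5381 0.0575 0.1951] jaw -83.79 F [ 0.8  0.4 -0. ] 0.0911
[395.0, -281.5, 110.0, -100.0] [ 3.24 10.67  5.85  3.24  0.4  -0.25]
[395.0, -281.5, 60.0, -100.0] [ 4.9  10.64  5.79  3.24  0.4  -0.25]
```

Emit:
arm_command([
  [[0.2, 1.1, 0.6, 0.3, 0.04, 0], [0.4, 2.2, 1.2, 0.6, 0.08, -0.05], [0.7, 3.3, 1.8, 1, 0.1, -0.08], [1, 4.4, 2.4, 1.3, 0.15, -0.1], [1.3, 5.5, 3, 1.7, 0.2, -0.13], [1.6, 6.6, 3.6, 2, 0.25, -0.16], [1.9, 7.7, 4.2, 2.4, 0.3, -0.2], [2.2, 8.8, 4.8, 2.7, 0.35, -0.22]],
])

```text
time_s: 35.95
eef_pos: [0.4203, -0.2236, 0.1389]
tool_rot: [36.2, 89.8, -151.3]
contact_force: [0.4, -0.6, 0.4]
width: 0.0909
```

Emit:
arm_command([
  [[0.2, 0.9, 0.5, 0.2, 0.03, 0], [0.6, 1.6, 0.9, 0.45, 0.05, 0], [1.2, 1.85, 1, 0.54, 0.05, 0], [1.8, 1.85, 1, 0.54, 0.05, 0], [1.8, 1.85, 1, 0.54, 0.05, 0], [1.8, 1.85, 1, 0.54, 0.05, 0], [1.8, 1.85, 1, 0.54, 0.05, 0], [1.8, 1.85, 1, 0.54, 0.05, 0]],
])

```text
time_s: 36.62
eef_pos: [0.3846, -0.2737, 0.0864]
tool_rot: [119.4, 89.8, -70.6]
contact_force: [-0.8, -0.0, 0.0]
width: 0.091
```

```bash
python3 s7.py 395 -281.5 25 -100; python3 s8.py c weight
python3 - <<'E'
import cv2
i=cv2.imread('pics/c_scene.png'); cv2.imwrite('pics/c_crop.png',cv2.resize(i[250:450,80:330],None,fx=3,fy=3))
E
```

```text
[ 0.3846 -0.2737  0.0864] jaw -100.02 F [-0.8 -0.   0. ] 0.091
[395.0, -281.5, 25.0, -100.0] [ 2.05  0.19 -0.38 -0.   -0.02 -0.04]
scene weight 0.61 [168. 344. 220. 388.] z [ 4. 14. 16.] rect [ 397. -282.   71.   51.   -9.] circ [ 396. -282.   41.] 634 rgb [159. 160. 155.]
[ 0.3842 -0.2737  0.086 ]
```

View pics/c_crop.png

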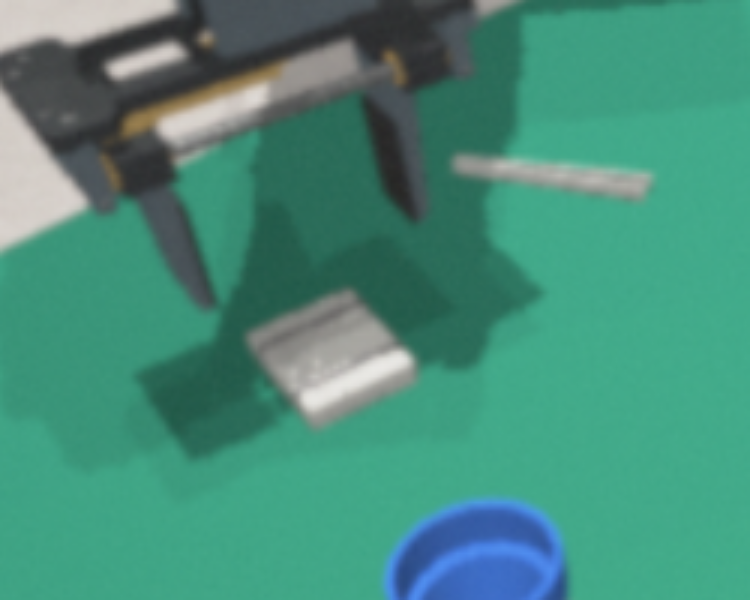

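Emit:
arm_command([
  [[0.2, 0.19, -0.38, 0, 0, 0], [0.8, 0.19, -0.38, 0, 0, 0], [1.3, 0.19, -0.38, 0, 0, 0], [1.7, 0.19, -0.38, 0, 0, 0], [1.9, 0.19, -0.38, 0, 0, 0], [1.95, 0.19, -0.38, 0, 0, 0], [1.95, 0.19, -0.38, 0, 0, 0], [1.95, 0.19, -0.38, 0, 0, 0]],
])

```text
time_s: 37.48
eef_pos: [0.3944, -0.2817, 0.0276]
tool_rot: [113.6, 89.8, -76.5]
contact_force: [0.0, -0.4, 0.8]
width: 0.0911
```

```bash
python3 s7.py 395 -281.5 25 -100
```

```text
[ 0.3944 -0.2817  0.0276] jaw -100.08 F [ 0.  -0.4  0.8] 0.0911
[395.0, -281.5, 25.0, -100.0] [ 0.09 -0.01 -0.02 -0.02 -0.01 -0.03]
```

Emit:
arm_command([
  [[0.08, 0, 0, 0, 0, -0.03], [0.08, 0, 0, 0, 0, -0.03], [0.08, 0, 0, 0, 0, -0.03], [0.08, 0, 0, 0, 0, -0.03], [0.08, 0, 0, 0, 0, -0.03], [0.08, 0, 0, 0, 0, -0.03], [0.08, 0, 0, 0, 0, -0.03], [0.08, 0, 0, 0, 0, -0.03]],
], hand=-1)

```text
time_s: 38.15
eef_pos: [0.3941, -0.2815, 0.0246]
tool_rot: [-171.1, 90.0, -1.1]
contact_force: [-0.3, 1.7, 3.5]
width: 0.0512
```

```bash
python3 s7.py 395 -281.5 150 -100; python3 s5.py -50 0 130
```

```text
[ 0.3941 -0.2815  0.0246] jaw -100.09 F [-0.3  1.7  3.5] 0.0512
[395.0, -281.5, 150.0, -100.0] [-4.18 -0.   -0.03 -0.02 -0.01  0.  ]
shelf xyz mm [-294.5 -553.   -82. ] force shelf [-1.   1.7  3.4] w 0.0512 rot err [-21.92 -17.01   3.31]
[-50.0, 0.0, 130.0] [ -4.34 -20.79  -2.22  -4.38  -3.4    0.66]
```

Emit:
arm_command([
  [[-1, 0, 0, 0, 0, 0], [-2.2, 0, 0, 0, 0, 0], [-3.4, -0.4, 0, 0, 0, 0], [-4.1, -1.5, -0.1, -0.2, -0.2, 0], [-4.34, -2.8, -0.2, -0.5, -0.4, 0.08], [-4.34, -4.1, -0.4, -0.8, -0.6, 0.12], [-4.34, -5.4, -0.6, -1.1, -0.9, 0.18], [-4.34, -6.7, -0.7, -1.4, -1.1, 0.22]],
])

```text
time_s: 38.82
eef_pos: [0.4502, -0.0856, 0.1551]
tool_rot: [8.3, 84.4, -174.8]
contact_force: [0.8, -1.3, -4.6]
width: 0.0517
```

```bash
python3 s5.py -50 0 130
```

```text
shelf xyz mm [-241.7 -373.1   70.8] force shelf [ 1.9 -1.4 -4.3] w 0.0517 rot err [-14.88 -11.48   2.18]
[-50.0, 0.0, 130.0] [ -0.5  -13.74  -3.21  -2.98  -2.3    0.44]
```

Emit:
arm_command([
  [[0, -1.3, -0.3, -0.3, -0.2, 0.04], [-0.1, -2.6, -0.6, -0.6, -0.5, 0.1], [-0.2, -3.9, -0.9, -0.9, -0.7, 0.15], [-0.3, -5.2, -1.2, -1.2, -0.9, 0.2], [-0.4, -6.5, -1.5, -1.5, -1.1, 0.25], [-0.5, -7.8, -1.8, -1.8, -1.3, 0.3], [-0.5, -9.1, -2.1, -2.1, -1.6, 0.35], [-0.5, -10.4, -2.4, -2.4, -1.8, 0.38]],
])

```text
time_s: 39.48
eef_pos: [0.5393, 0.2226, 0.1583]
tool_rot: [2.1, 75.2, -168.8]
contact_force: [1.3, -1.0, -3.9]
width: 0.0518
```

Emit:
arm_command([
  [[0, -1, -0.2, -0.2, -0.2, 0], [0, -2, -0.4, -0.3, -0.3, 0.05], [0, -2.6, -0.5, -0.4, -0.3, 0.05], [0, -2.6, -0.5, -0.4, -0.3, 0.05], [0, -2.6, -0.5, -0.4, -0.3, 0.05], [0, -2.6, -0.5, -0.4, -0.3, 0.05], [0, -2.6, -0.5, -0.4, -0.3, 0.05], [0, -2.6, -0.5, -0.4, -0.3, 0.05]],
])

```text
time_s: 40.15
eef_pos: [0.5415, 0.2988, 0.1542]
tool_rot: [0.9, 73.8, -168.1]
contact_force: [-0.4, -0.9, -5.0]
width: 0.0516
```

```bash
python3 s5.py -47 0 62; python3 s6.py p9.png
```

```text
shelf xyz mm [-79.8 -16.1 120. ] force shelf [ 0.9 -0.8 -4.9] w 0.0516 rot err [-1.01 -0.99  0.05]
[-47.0, 0.0, 62.0] [ 1.95 -0.55 -1.05 -0.2  -0.2   0.01]
```

View pics/p9.png

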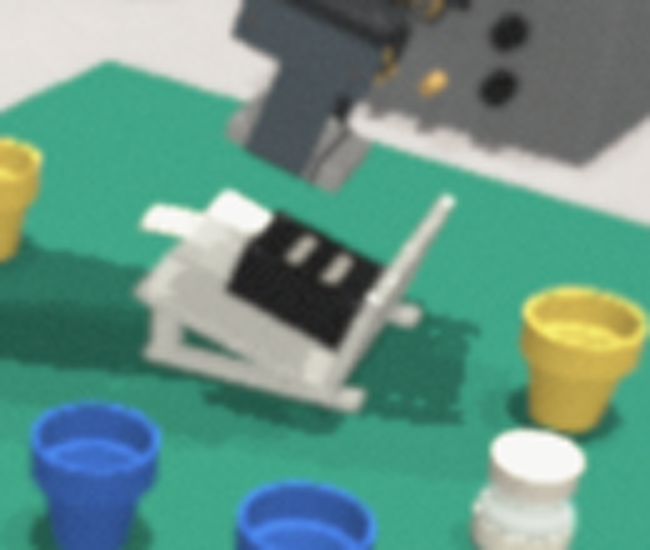

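Emit:
arm_command([
  [[0, -0.55, -1, -0.2, -0.2, 0], [0.6, -0.55, -1.05, -0.2, -0.2, 0], [1.2, -0.55, -1.05, -0.2, -0.2, 0], [1.6, -0.55, -1.05, -0.2, -0.2, 0], [1.9, -0.55, -1.05, -0.2, -0.2, 0], [1.92, -0.55, -1.05, -0.2, -0.2, 0], [1.92, -0.55, -1.05, -0.2, -0.2, 0], [1.92, -0.55, -1.05, -0.2, -0.2, 0]],
])

```text
time_s: 40.87
eef_pos: [0.5528, 0.3185, 0.0908]
tool_rot: [-0.2, 72.9, -168.2]
contact_force: [0.1, 0.6, -4.2]
width: 0.0518
```

```bash
python3 s5.py -47 0 56.6 -38 0 56.6
```

```text
shelf xyz mm [-46.6   0.9  63.9] force shelf [ 1.5  0.6 -3.9] w 0.0518 rot err [ 0.05 -0.05  0.05]
[-47.0, 0.0, 56.6] [ 0.24  0.03  0.01  0.01 -0.01  0.01]
[-38.0, 0.0, 56.6] [ 0.24  0.03 -0.29  0.01 -0.01  0.01]
```

Emit:
arm_command([
  [[0.08, 0.02, 0, 0, 0, 0], [0.14, 0.03, 0, 0, 0, 0], [0.19, 0.03, 0, 0, 0, 0], [0.22, 0.03, 0, 0, 0, 0], [0.24, 0.03, 0, 0, 0, 0], [0.24, 0.03, 0, 0, 0, 0], [0.24, 0.03, 0, 0, 0, 0], [0.24, 0.03, 0, 0, 0, 0]],
])

```text
time_s: 41.53
eef_pos: [0.5507, 0.3172, 0.0841]
tool_rot: [-0.2, 72.8, -168.1]
contact_force: [-1.4, -3.7, 7.9]
width: 0.0515
```

```bash
python3 s5.py -38 0 56.6
```

```text
shelf xyz mm [-46.8  -0.   56.8] force shelf [-4.4 -3.3  6.9] w 0.0515 rot err [0.07 0.   0.03]
[-38.0, 0.0, 56.6] [ 0.01 -0.   -0.29  0.01  0.    0.01]
```

Contact. Now the slide home.

Emit:
arm_command([
  [[-0.01, 0, -0.05, 0, 0, 0], [-0.01, 0, -0.1, 0, 0, 0], [-0.01, 0, -0.15, 0, 0, 0], [-0.01, 0, -0.2, 0, 0, 0], [-0.01, 0, -0.25, 0, 0, 0], [-0.01, 0, -0.3, 0, 0, 0], [-0.01, 0, -0.3, 0, 0, 0], [-0.01, 0, -0.3, 0, 0, 0]],
])

```text
time_s: 42.2
eef_pos: [0.5593, 0.3192, 0.0814]
tool_rot: [-0.2, 72.8, -168.2]
contact_force: [-1.4, -0.1, 5.8]
width: 0.0517
```

Emit:
arm_command([
  [[0, 0, -0.02, 0, 0, 0], [0, 0, -0.05, 0, 0, 0], [0, 0, -0.08, 0, 0, 0], [0, 0, -0.1, 0, 0, 0], [0, 0, -0.1, 0, 0, 0], [0, 0, -0.1, 0, 0, 0], [0, 0, -0.1, 0, 0, 0], [0, 0, -0.1, 0, 0, 0]],
])

```text
time_s: 42.87
eef_pos: [0.5608, 0.3195, 0.0809]
tool_rot: [-0.2, 72.6, -168.1]
contact_force: [-10.3, -2.2, 15.9]
width: 0.0517
```

```bash
python3 s5.py -38 0 56.6
```

```text
shelf xyz mm [-35.9   0.2  56.8] force shelf [-14.8   0.   12.1] w 0.0517 rot err [0.06 0.17 0.03]
[-38.0, 0.0, 56.6] [0.01 0.01 0.07 0.01 0.03 0.01]
```

Emit:
arm_command([
  [[0, 0, -0.02, 0, 0, 0], [0, 0, -0.04, 0, 0, 0], [0, 0, -0.06, 0, 0, 0], [0, 0, -0.06, 0, 0, 0], [0, 0, -0.06, 0, 0, 0], [0, 0, -0.06, 0, 0, 0], [0, 0, -0.06, 0, 0, 0], [0, 0, -0.06, 0, 0, 0]],
])

```text
time_s: 43.53
eef_pos: [0.5611, 0.3196, 0.0807]
tool_rot: [-0.1, 72.4, -168.1]
contact_force: [-19.6, -4.7, 26.5]
width: 0.0517
```

Emit:
arm_command([
  [[0, 0, 0.03, 0, 0, 0], [-0.02, 0, 0.06, 0, 0, 0], [-0.02, 0, 0.06, 0, 0, 0], [-0.02, 0, 0.06, 0, 0, 0], [-0.02, 0, 0.06, 0, 0, 0], [-0.8, 0, 0.1, 0, 0, 0], [-2, 0, 0.1, 0, 0, 0], [-3, 0, 0.1, 0, 0, 0]],
], hand=1)

```text
time_s: 44.2
eef_pos: [0.5868, 0.3247, 0.1673]
tool_rot: [-0.1, 72.8, -168.1]
contact_force: [0.6, -0.2, 0.8]
width: 0.0911
```

Emit:
arm_command([
  [[-0.2, 1, 0.3, 0, 0, 0], [-0.2, 2.2, 0.9, 0.2, 0.5, 0], [-0.2, 3.5, 1.6, 0.4, 1, 0], [-0.2, 4.8, 2.3, 0.6, 1.5, 0], [-0.2, 6, 2.8, 0.8, 2, 0], [-0.2, 7.2, 3.2, 1, 2.5, 0], [-0.2, 8.4, 3.4, 1.2, 3.4, 0], [-0.2, 8.4, 3.4, 1.2, 3.4, 0]],
])

```text
time_s: 44.87
eef_pos: [0.5445, 0.0538, 0.2023]
tool_rot: [97.6, 89.1, -76.5]
contact_force: [0.2, 0.2, -0.6]
width: 0.0911
```

```bash
python3 s8.py d weight cup1; python3 s6.py p10.png;  python3 s7.py 565 72 150 -90
```

```text
top weight 0.59 [170. 274. 208. 323.] z [60. 71. 81.] rect [550. 315.  63.  53.  13.] circ [544. 312.  31.] 604 rgb [169. 167. 159.]
scene weight 0.62 [494. 202. 534. 229.] z [54. 67. 78.] rect [567. 299.  90.  76. -80.] circ [570. 299.  56.] 307 rgb [208. 208. 205.]
top cup1 0.73 [313. 209. 354. 230.] z [ 5. 42. 66.] rect [699.  78.  61.  32. -89.] circ [689.  79.  30.] 285 rgb [ 34.  93. 157.]
top cup1 0.66 [157. 195. 201. 236.] z [ 2. 42. 66.] rect [701. 341.  64.  62.  30.] circ [701. 341.  33.] 581 rgb [162. 155.  18.]
top cup1 0.56 [180. 428. 215. 467.] z [ 3. 35. 65.] rect [325. 292.  62.  46. -28.] circ [324. 288.  32.] 429 rgb [181. 169.  11.]
top cup1 0.43 [173. 283. 205. 336.] z [50. 68. 72.] rect [518. 305.  63.  31. -55.] circ [524. 309.  31.] 194 rgb [57. 63. 58.]
scene cup1 0.81 [569. 233. 612. 278.] z [-0. 46. 62.] rect [702. 340.  65.  64. -33.] circ [702. 340.  34.] 559 rgb [197. 179.  86.]
scene cup1 0.64 [482. 291. 522. 336.] z [ 2. 46. 63.] rect [687.  80.  65.  62. -64.] circ [686.  80.  33.] 728 rgb [ 57. 102. 173.]
scene cup1 0.59 [209. 418. 271. 491.] z [14. 50. 69.] rect [ 601. -345.   65.   62.  -49.] circ [ 601. -345.   33.] 1355 rgb [ 61. 105. 181.]
scene cup1 0.57 [417. 265. 457. 312.] z [ 7. 47. 63.] rect [568.  72.  64.  63. -46.] circ [568.  73.  34.] 615 rgb [ 54.  94. 161.]
scene cup1 0.47 [415. 187. 421. 200.] z [47. 56. 62.] rect [346. 300.  47.  10. -52.] circ [342. 297.  24.] 31 rgb [196. 179.  89.]
[0.5459 0.0593 0.2016]
[0.5458 0.0593 0.2016] jaw -83.78 F [ 0.2  0.5 -0.3] 0.0911
[565.0, 72.0, 150.0, -90.0] [ 1.71 -0.38 -0.69  1.24  0.03 -0.17]
```

View pics/p10.png

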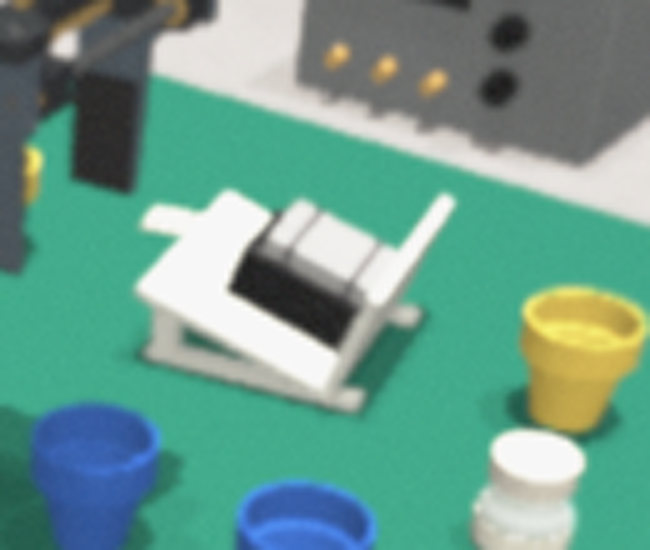

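The stack is complete: the weight lies flat at crop (340,245), against the backstop.

Cups: blue at (338,297) and (335,225), yellow at (178,215) and (203,446), blue on the stand at (590,277). The two loose blue ones are the targets, since the yellow ones are look-alikes. I'll check that in a crop.

```bash
python3 - <<'E'
import cv2
i=cv2.imread('pics/d_scene.png'); cv2.imwrite('pics/d_crop.png',cv2.resize(i[170:360,370:640],None,fx=2.9,fy=2.9))
E
python3 s7.py 566.5 72.5 150 -84 566.5 72.5 66 -84
```

```text
[0.5458 0.0593 0.2016] jaw -83.78 F [ 0.2  0.5 -0.3] 0.0911
[566.5, 72.5, 150.0, -84.0] [ 1.71 -0.39 -0.74  0.04  0.04 -0.17]
[566.5, 72.5, 66.0, -84.0] [ 4.51 -0.43 -0.75  0.04  0.04 -0.17]
```

View pics/d_crop.png

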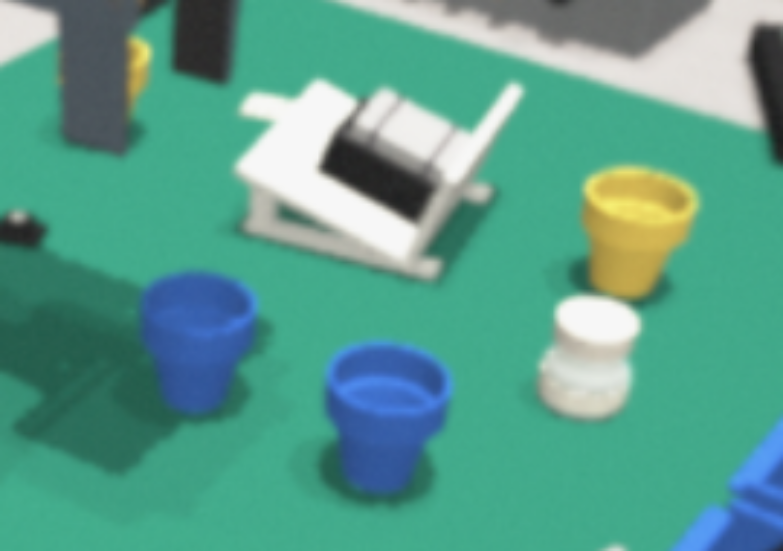

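The crop shows two empty blue cups at (198,340) and (388,415). Taking the nearer one, at (566,72), first.

Emit:
arm_command([
  [[0.3, -0.39, -0.74, 0.04, 0.04, -0.17], [1, -0.39, -0.74, 0.04, 0.04, -0.17], [1.7, -0.39, -0.74, 0.04, 0.04, -0.17], [2.4, -0.4, -0.75, 0.04, 0.04, -0.17], [3, -0.41, -0.75, 0.04, 0.04, -0.17], [3, -0.41, -0.75, 0.04, 0.04, -0.17], [3, -0.41, -0.75, 0.04, 0.04, -0.17], [3, -0.41, -0.75, 0.04, 0.04, -0.17]],
])

```text
time_s: 45.88
eef_pos: [0.5671, 0.0721, 0.1124]
tool_rot: [178.5, 89.9, 4.5]
contact_force: [0.4, 0.4, 0.4]
width: 0.091
```

```bash
python3 s7.py 566.5 72.5 66 -84; python3 s8.py e
python3 - <<'E'
import cv2
i=cv2.imread('pics/e_scene.png'); cv2.imwrite('pics/e_crop.png',cv2.resize(i[150:350,330:580],None,fx=3,fy=3))
E
```

```text
[0.5671 0.0721 0.1124] jaw -84.03 F [0.4 0.4 0.4] 0.091
[566.5, 72.5, 66.0, -84.0] [ 1.55 -0.02  0.02 -0.01 -0.02 -0.  ]
[0.5673 0.0719 0.1128]
```

View pics/e_crop.png

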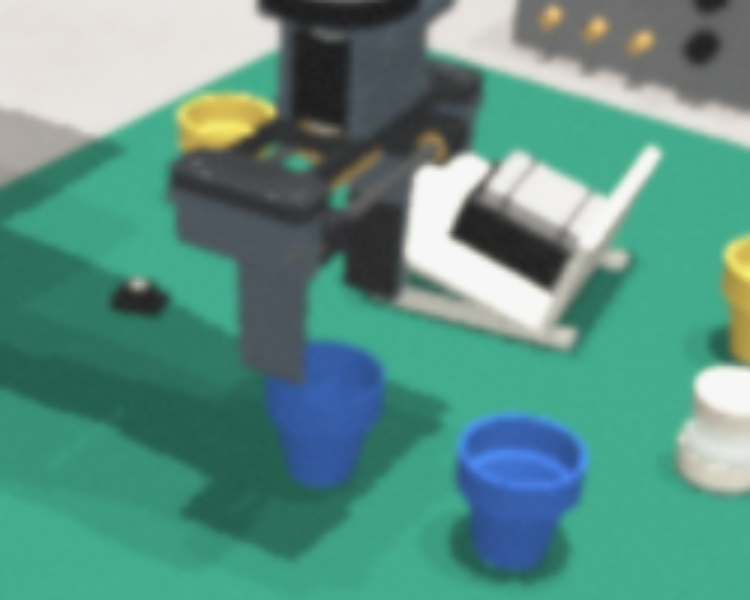

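Emit:
arm_command([
  [[0.5, 0, 0, 0, 0, 0], [0.9, 0, 0, 0, 0, 0], [1.2, 0, 0, 0, 0, 0], [1.4, 0, 0, 0, 0, 0], [1.53, 0, 0, 0, 0, 0], [1.53, 0, 0, 0, 0, 0], [1.53, 0, 0, 0, 0, 0], [1.53, 0, 0, 0, 0, 0]],
])

```text
time_s: 46.65
eef_pos: [0.5669, 0.0716, 0.0661]
tool_rot: [178.2, 89.9, 4.2]
contact_force: [0.3, 0.2, -0.4]
width: 0.091
```

Emit:
arm_command([
  [[0, 0, 0, 0, 0, 0], [0, 0, 0, 0, 0, 0], [0, 0, 0, 0, 0, 0], [0, 0, 0, 0, 0, 0], [0, 0, 0, 0, 0, 0], [0, 0, 0, 0, 0, 0], [0, 0, 0, 0, 0, 0], [0, 0, 0, 0, 0, 0]],
], hand=-1)

```text
time_s: 47.32
eef_pos: [0.5667, 0.0716, 0.0658]
tool_rot: [178.9, 89.9, 4.8]
contact_force: [-0.4, 0.6, 2.8]
width: 0.0636
```

```bash
python3 s7.py 566.5 72.5 180 -84 600.5 -344.5 180 -84
```

```text
[0.5667 0.0716 0.0658] jaw -84.07 F [-0.4  0.6  2.8] 0.0636
[566.5, 72.5, 180.0, -84.0] [-3.81 -0.03 -0.   -0.01 -0.01 -0.  ]
[600.5, -344.5, 180.0, -84.0] [-3.810e+00  1.391e+01  3.100e-01 -1.000e-02 -1.000e-02 -0.000e+00]
```

Emit:
arm_command([
  [[-1, 0, 0, 0, 0, 0], [-2.2, 0, 0, 0, 0, 0], [-3.3, 0.5, 0, 0, 0, 0], [-3.81, 1.6, 0, 0, 0, 0], [-3.81, 2.9, 0.1, 0, 0, 0], [-3.81, 4.2, 0.1, 0, 0, 0], [-3.81, 5.5, 0.1, 0, 0, 0], [-3.81, 6.8, 0.15, 0, 0, 0]],
])

```text
time_s: 47.98
eef_pos: [0.583, -0.1336, 0.1802]
tool_rot: [173.1, 89.9, -1.0]
contact_force: [0.5, 0.8, -0.6]
width: 0.0639
```

Emit:
arm_command([
  [[0, 1.3, 0, 0, 0, 0], [0, 2.6, 0, 0, 0, 0], [0, 3.9, 0.1, 0, 0, 0], [0, 5.2, 0.1, 0, 0, 0], [0, 6.3, 0.15, 0, 0, 0], [0, 7.1, 0.16, 0, 0, 0], [0, 7.1, 0.16, 0, 0, 0], [0, 7.1, 0.16, 0, 0, 0]],
])

```text
time_s: 48.65
eef_pos: [0.5999, -0.3451, 0.1794]
tool_rot: [-138.4, 90.0, 47.4]
contact_force: [-0.2, 0.9, -0.6]
width: 0.0643
```

Emit:
arm_command([
  [[0, 0, 0, 0, 0, 0], [0, 0, 0, 0, 0, 0], [0, 0, 0, 0, 0, 0], [0, 0, 0, 0, 0, 0], [0, 0, 0, 0, 0, 0], [0, 0, 0, 0, 0, 0], [0, 0, 0, 0, 0, 0], [0, 0, 0, 0, 0, 0]],
])

```text
time_s: 49.32
eef_pos: [0.6004, -0.3441, 0.18]
tool_rot: [175.5, 89.9, 1.4]
contact_force: [0.7, 0.1, -0.8]
width: 0.064
```

```bash
python3 s7.py 600.5 -344.5 145 -84; python3 s8.py f cup1 stand
python3 - <<'E'
import cv2
i=cv2.imread('pics/f_scene.png'); cv2.imwrite('pics/f_crop.png',cv2.resize(i[250:530,100:400],None,fx=2.2,fy=2.2))
E
```

```text
[ 0.6004 -0.3441  0.18  ] jaw -84.06 F [ 0.7  0.1 -0.8] 0.064
[600.5, -344.5, 145.0, -84.0] [ 1.17  0.01 -0.   -0.01 -0.01 -0.  ]
top cup1 0.89 [176. 425. 223. 465.] z [ 4. 40. 66.] rect [323. 286.  64.  59. -89.] circ [321. 286.  32.] 568 rgb [186. 176.  13.]
top cup1 0.8 [319. 208. 353. 248.] z [ 4. 39. 66.] rect [684.  77.  61.  60.  10.] circ [684.  78.  31.] 472 rgb [ 41. 108. 179.]
top cup1 0.74 [157. 196. 199. 232.] z [ 3. 43. 65.] rect [700. 341.  64.  63.  36.] circ [701. 341.  33.] 565 rgb [171. 162.  16.]
top cup1 0.41 [577. 280. 604. 294.] z [ 11.  53. 234.] rect [ 570. -319.  102.   16.  -76.] circ [ 554. -283.   13.] 102 rgb [ 31.  66. 110.]
scene cup1 0.73 [192. 349. 251. 421.] z [126. 160. 178.] rect [ 605. -339.   65.   51.  -26.] circ [ 602. -345.   32.] 1341 rgb [ 53.  90. 159.]
scene cup1 0.72 [214. 414. 270. 489.] z [16. 50. 69.] rect [ 602. -345.   65.   61.  -57.] circ [ 602. -345.   33.] 1306 rgb [ 54.  90. 158.]
scene cup1 0.71 [573. 230. 609. 275.] z [ 2. 46. 62.] rect [702. 340.  66.  61.  85.] circ [700. 341.  34.] 544 rgb [202. 183.  87.]
scene cup1 0.67 [204. 459. 291. 521.] z [2. 5. 6.] rect [ 613. -354.   87.   72.   61.] circ [ 607. -349.   45.] 1091 rgb [123. 124. 122.]
scene cup1 0.62 [482. 294. 523. 336.] z [12. 47. 63.] rect [685.  79.  65.  61. -52.] circ [685.  79.  33.] 671 rgb [ 59. 104. 180.]
top stand 0.66 [561. 255. 602. 302.] z [ 3.  7. 10.] rect [ 590. -334.   88.   50.   44.] circ [ 602. -346.   44.] 299 rgb [84. 92. 87.]
top stand 0.45 [576. 277. 606. 295.] z [12. 52. 71.] rect [ 582. -327.   80.   36.  -77.] circ [ 567. -328.   37.] 95 rgb [ 30.  66. 112.]
scene stand 0.8 [204. 455. 290. 514.] z [2. 5. 6.] rect [ 612. -353.   88.   72.   60.] circ [ 604. -350.   46.] 1096 rgb [122. 123. 122.]
[ 0.6003 -0.3442  0.18  ]
```

View pics/f_crop.png

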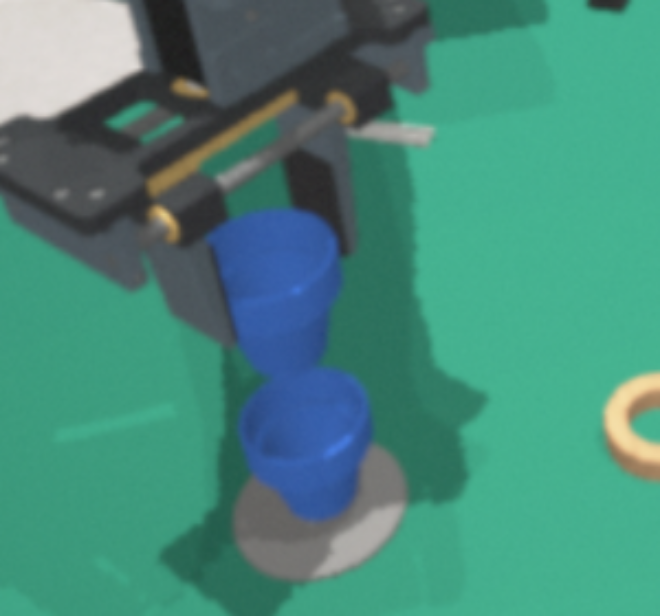

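The held cup and cup0 agree in the scene view, both at (602,-345). Lowering.

Emit:
arm_command([
  [[0.5, 0.01, 0, 0, 0, 0], [1, 0.01, 0, 0, 0, 0], [1.4, 0.01, 0, 0, 0, 0], [1.8, 0.01, 0, 0, 0, 0], [2.1, 0.01, 0, 0, 0, 0], [2.3, 0.01, 0, 0, 0, 0], [2.3, 0.01, 0, 0, 0, 0], [2.3, 0.01, 0, 0, 0, 0]],
])

```text
time_s: 50.28
eef_pos: [0.6004, -0.3444, 0.1108]
tool_rot: [-164.9, 90.0, 21.0]
contact_force: [0.2, 0.0, -0.5]
width: 0.064
```

```bash
python3 s7.py 600.5 -344.5 93 -84
```

```text
[ 0.6004 -0.3444  0.1108] jaw -84.06 F [ 0.2  0.  -0.5] 0.064
[600.5, -344.5, 93.0, -84.0] [ 0.59  0.   -0.   -0.01 -0.01  0.  ]
```

Emit:
arm_command([
  [[0.1, 0, 0, 0, 0, 0], [0.2, 0, 0, 0, 0, 0], [0.3, 0, 0, 0, 0, 0], [0.4, 0, 0, 0, 0, 0], [0.5, 0, 0, 0, 0, 0], [0.55, 0, 0, 0, 0, 0], [0.6, 0, 0, 0, 0, 0], [0.6, 0, 0, 0, 0, 0]],
])

```text
time_s: 50.95
eef_pos: [0.6006, -0.3446, 0.093]
tool_rot: [163.2, 89.9, -10.8]
contact_force: [-1.0, 0.4, 0.0]
width: 0.0639
```

```bash
python3 s7.py 600.5 -344.5 93 -84
```

```text
[ 0.6006 -0.3446  0.093 ] jaw -84.06 F [-1.   0.4  0. ] 0.0639
[600.5, -344.5, 93.0, -84.0] [ 0.   -0.    0.   -0.01 -0.01 -0.  ]
```

Emit:
arm_command([
  [[0.02, 0, 0, 0, 0, 0], [0.03, 0, 0, 0, 0, 0], [0.05, 0, 0, 0, 0, 0], [0.05, 0, 0, 0, 0, 0], [0.05, 0, 0, 0, 0, 0], [0.05, 0, 0, 0, 0, 0], [0.05, 0, 0, 0, 0, 0], [0.05, 0, 0, 0, 0, 0]],
])

```text
time_s: 51.62
eef_pos: [0.6011, -0.3449, 0.0927]
tool_rot: [153.6, 89.9, -20.4]
contact_force: [-3.1, 0.4, 11.2]
width: 0.0639
```

Emit:
arm_command([
  [[-0.03, 0, 0, 0, 0, 0], [-0.03, 0, 0, 0, 0, 0], [-0.03, 0, 0, 0, 0, 0], [-0.03, 0, 0, 0, 0, 0], [-0.03, 0, 0, 0, 0, 0], [-0.8, 0, 0, 0, 0, 0], [-2, 0, 0, 0, 0, 0], [-3, 0, 0, 0, 0, 0]],
], hand=1)

```text
time_s: 52.28
eef_pos: [0.6001, -0.3443, 0.1824]
tool_rot: [-96.2, 90.0, 89.7]
contact_force: [0.1, -0.3, 0.7]
width: 0.0913
```

```bash
python3 s8.py g cup1
python3 - <<'E'
import cv2
i=cv2.imread('pics/g_scene.png'); cv2.imwrite('pics/g_crop.png',cv2.resize(i[250:530,100:400],None,fx=2.2,fy=2.2))
E
python3 s7.py 684.5 78.5 180 -84
```

```text
top cup1 0.97 [319. 209. 356. 247.] z [ 2. 39. 65.] rect [684.  78.  63.  62.  20.] circ [685.  78.  32.] 545 rgb [ 38. 111. 175.]
top cup1 0.85 [181. 426. 220. 467.] z [ 3. 42. 66.] rect [323. 286.  64.  59.  87.] circ [321. 286.  32.] 573 rgb [183. 174.  14.]
top cup1 0.83 [156. 196. 202. 237.] z [ 4. 43. 65.] rect [701. 341.  64.  62.  48.] circ [701. 341.  33.] 546 rgb [173. 162.  14.]
top cup1 0.64 [335. 162. 418. 186.] z [12. 23. 28.] rect [796.  14. 141.  25.  76.] circ [795.   9.  66.] 318 rgb [65. 86. 80.]
top cup1 0.61 [573. 278. 572. 273.] z [61. 61. 61.] rect [ 597. -313.    0.    0.    0.] circ [ 597. -313.    0.] 1 rgb [26. 58. 93.]
top cup1 0.42 [557. 259. 600. 305.] z [ 3.  7. 11.] rect [ 580. -320.   88.   86.   40.] circ [ 581. -319.   61.] 299 rgb [85. 92. 87.]
scene cup1 0.93 [206. 403. 267. 466.] z [45. 75. 91.] rect [ 602. -345.   64.   63.  -77.] circ [ 601. -347.   33.] 1220 rgb [ 53.  92. 160.]
scene cup1 0.68 [389. 181. 421. 220.] z [ 8. 47. 62.] rect [323. 287.  66.  61. -42.] circ [323. 287.  34.] 372 rgb [207. 186.  88.]
scene cup1 0.6 [215. 438. 268. 489.] z [ 6. 51. 66.] rect [ 620. -354.   61.   25.   66.] circ [ 612. -350.   29.] 499 rgb [ 55.  88. 152.]
scene cup1 0.6 [478. 288. 524. 341.] z [ 5. 46. 63.] rect [687.  80.  64.  63.  72.] circ [685.  80.  33.] 725 rgb [ 59. 106. 179.]
[ 0.6006 -0.3446  0.1821]
[ 0.6006 -0.3446  0.1821] jaw -84.06 F [ 0.   0.4 -0.7] 0.0912
[684.5, 78.5, 180.0, -84.0] [ 7.000e-02 -1.374e+01 -4.240e+00 -1.000e-02 -2.000e-02 -1.000e-02]
```

View pics/g_crop.png

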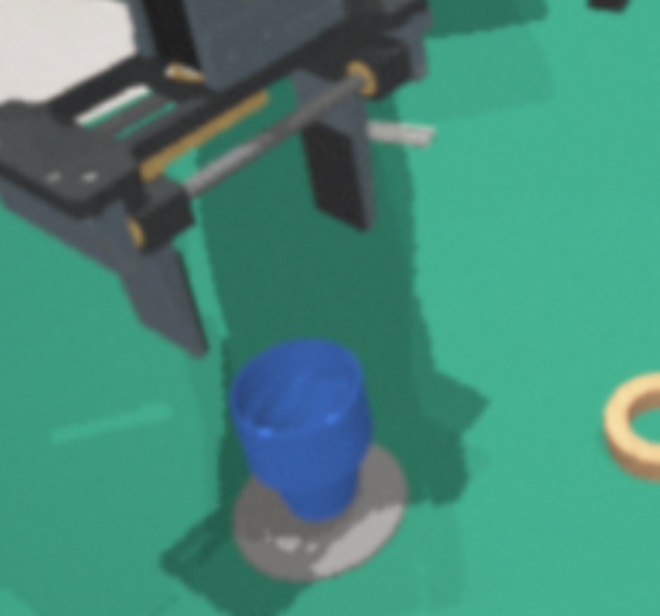

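The first cup is seated: rim at z 91, as expected. Going to the second cup at (685,79).

Emit:
arm_command([
  [[0, -1.1, -0.3, 0, 0, 0], [0, -2.4, -0.7, 0, 0, 0], [0, -3.7, -1.1, 0, 0, 0], [0, -5, -1.5, 0, 0, 0], [0, -6.3, -1.9, 0, 0, 0], [0, -7.6, -2.3, 0, 0, 0], [0, -8.9, -2.7, 0, 0, 0], [0, -10.2, -3.1, 0, 0, 0]],
])

```text
time_s: 53.15
eef_pos: [0.6604, -0.0284, 0.1799]
tool_rot: [-15.8, 89.9, 170.1]
contact_force: [1.6, 0.4, 0.8]
width: 0.0916
```

Emit:
arm_command([
  [[0.2, -1.3, -0.4, 0, 0, 0], [0.6, -2.5, -0.8, 0, 0, 0], [1.2, -3.4, -1.1, 0, 0, 0], [1.8, -3.5, -1.15, 0, 0, 0], [2.1, -3.5, -1.15, 0, 0, 0], [2.1, -3.5, -1.15, 0, 0, 0], [2.1, -3.5, -1.15, 0, 0, 0], [2.1, -3.5, -1.15, 0, 0, 0]],
])

```text
time_s: 53.82
eef_pos: [0.6849, 0.0765, 0.1191]
tool_rot: [175.7, 89.9, 1.5]
contact_force: [-0.3, 0.1, -0.5]
width: 0.0913
```

```bash
python3 s7.py 685 79 66 -84; python3 s8.py i cup1
```

```text
[0.6849 0.0765 0.1191] jaw -84.13 F [-0.3  0.1 -0.5] 0.0913
[685.0, 79.0, 66.0, -84.0] [ 1.77 -0.08 -0.01 -0.03 -0.01 -0.  ]
top cup1 0.83 [577. 257. 621. 292.] z [31. 69. 93.] rect [ 600. -344.   63.   62.   60.] circ [ 601. -345.   32.] 560 rgb [ 36. 101. 171.]
top cup1 0.71 [155. 198. 201. 238.] z [ 3. 42. 66.] rect [700. 341.  63.  63. -85.] circ [701. 341.  33.] 574 rgb [173. 165.  17.]
scene cup1 0.97 [213. 432. 271. 495.] z [ 5. 51. 67.] rect [ 618. -353.   62.   27.   65.] circ [ 607. -348.   31.] 526 rgb [ 55.  89. 150.]
scene cup1 0.9 [392. 182. 418. 220.] z [ 1. 46. 62.] rect [325. 287.  69.  61. -50.] circ [324. 286.  35.] 398 rgb [198. 180.  86.]
scene cup1 0.81 [568. 228. 615. 275.] z [ 3. 46. 62.] rect [701. 340.  65.  63. -32.] circ [701. 340.  34.] 541 rgb [201. 182.  87.]
scene cup1 0.78 [478. 289. 524. 337.] z [ 6. 45. 63.] rect [693.  75.  79.  64. -35.] circ [692.  68.  45.] 636 rgb [ 52.  91. 155.]
scene cup1 0.72 [206. 404. 263. 462.] z [49. 76. 91.] rect [ 602. -347.   63.   63.   17.] circ [ 602. -345.   33.] 1153 rgb [ 62. 109. 191.]
[0.6851 0.077  0.1195]
```

Emit:
arm_command([
  [[0.2, -0.07, 0, 0, 0, 0], [0.7, -0.07, 0, 0, 0, 0], [1.1, -0.07, 0, 0, 0, 0], [1.5, -0.07, 0, 0, 0, 0], [1.7, -0.07, 0, 0, 0, 0], [1.77, -0.07, 0, 0, 0, 0], [1.77, -0.07, 0, 0, 0, 0], [1.77, -0.07, 0, 0, 0, 0]],
])

```text
time_s: 54.68
eef_pos: [0.6848, 0.0796, 0.0655]
tool_rot: [177.3, 89.9, 3.2]
contact_force: [-0.2, -0.3, 0.4]
width: 0.0911
```

Emit:
arm_command([
  [[0, 0, 0, 0, 0, 0], [0, 0, 0, 0, 0, 0], [0, 0, 0, 0, 0, 0], [0, 0, 0, 0, 0, 0], [0, 0, 0, 0, 0, 0], [0, 0, 0, 0, 0, 0], [0, 0, 0, 0, 0, 0], [0, 0, 0, 0, 0, 0]],
], hand=-1)

```text
time_s: 55.35
eef_pos: [0.6848, 0.0797, 0.0658]
tool_rot: [179.2, 89.9, 5.2]
contact_force: [-1.2, 0.4, 4.6]
width: 0.0638
```

```bash
python3 s7.py 685 79 66 -84 600.5 -345 205 -84
```

```text
[0.6848 0.0797 0.0658] jaw -84.07 F [-1.2  0.4  4.6] 0.0638
[685.0, 79.0, 66.0, -84.0] [-0.01  0.02 -0.01 -0.01 -0.02 -0.  ]
[600.5, -345.0, 205.0, -84.0] [-4.650e+00  1.379e+01  4.250e+00 -1.000e-02 -2.000e-02 -0.000e+00]
```

Emit:
arm_command([
  [[-1, 0, 0, 0, 0, 0], [-2.2, 0, 0, 0, 0, 0], [-3.4, 0, 0, 0, 0, 0], [-4.3, 0.6, 0.2, 0, 0, 0], [-4.65, 1.7, 0.5, 0, 0, 0], [-4.65, 2.9, 0.9, 0, 0, 0], [-4.65, 4.1, 1.3, 0, 0, 0], [-4.65, 5.3, 1.6, 0, 0, 0]],
])

```text
time_s: 56.02
eef_pos: [0.6521, -0.0849, 0.2051]
tool_rot: [178.8, 90.0, 4.8]
contact_force: [0.0, 0.6, -0.5]
width: 0.0637
```

Emit:
arm_command([
  [[0, 1.2, 0.4, 0, 0, 0], [0, 2.5, 0.8, 0, 0, 0], [0, 3.8, 1.2, 0, 0, 0], [0, 5.1, 1.6, 0, 0, 0], [0, 6.4, 2, 0, 0, 0], [0, 7.5, 2.4, 0, 0, 0], [0, 8.2, 2.6, 0, 0, 0], [0, 8.49, 2.65, 0, 0, 0]],
])

```text
time_s: 56.68
eef_pos: [0.5993, -0.348, 0.2046]
tool_rot: [164.8, 90.0, -9.4]
contact_force: [-0.0, -0.1, -0.2]
width: 0.0635
```

Emit:
arm_command([
  [[0, 0, 0, 0, 0, 0], [0, 0, 0, 0, 0, 0], [0, 0, 0, 0, 0, 0], [0, 0, 0, 0, 0, 0], [0, 0, 0, 0, 0, 0], [0, 0, 0, 0, 0, 0], [0, 0, 0, 0, 0, 0], [0, 0, 0, 0, 0, 0]],
])

```text
time_s: 57.35
eef_pos: [0.6005, -0.3448, 0.2049]
tool_rot: [175.9, 89.9, 1.8]
contact_force: [-0.8, -0.6, -0.6]
width: 0.0635
```

```bash
python3 s7.py 600.5 -345 133 -84; python3 s8.py j cup1 | grep -v top
python3 - <<'E'
import cv2
i=cv2.imread('pics/j_scene.png'); cv2.imwrite('pics/j_crop.png',cv2.resize(i[250:530,100:400],None,fx=2.2,fy=2.2))
E
```

```text
[ 0.6005 -0.3448  0.2049] jaw -84.04 F [-0.8 -0.6 -0.6] 0.0635
[600.5, -345.0, 133.0, -84.0] [ 2.4   0.01  0.   -0.01 -0.01 -0.  ]
scene cup1 0.92 [574. 232. 609. 274.] z [ 8. 47. 62.] rect [702. 340.  66.  61. -83.] circ [703. 340.  33.] 521 rgb [205. 185.  88.]
scene cup1 0.78 [187. 329. 250. 406.] z [150. 185. 203.] rect [ 604. -341.   65.   51.  -25.] circ [ 602. -348.   34.] 1462 rgb [ 53.  90. 159.]
scene cup1 0.65 [390. 183. 422. 220.] z [ 9. 47. 63.] rect [324. 287.  67.  61. -49.] circ [325. 287.  34.] 371 rgb [207. 187.  88.]
scene cup1 0.61 [203. 404. 268. 459.] z [47. 75. 91.] rect [ 602. -346.   64.   62.  -19.] circ [ 602. -347.   33.] 1192 rgb [ 53.  91. 160.]
scene cup1 0.55 [214. 439. 271. 490.] z [10. 52. 67.] rect [ 619. -353.   62.   27.   65.] circ [ 609. -350.   30.] 486 rgb [ 54.  88. 153.]
scene cup1 0.33 [453. 198. 545. 262.] z [ 3. 34. 75.] rect [536. 314. 143. 140. -78.] circ [603. 322.  66.] 902 rgb [221. 222. 217.]
[ 0.6004 -0.3451  0.2049]
```

View pics/j_crop.png

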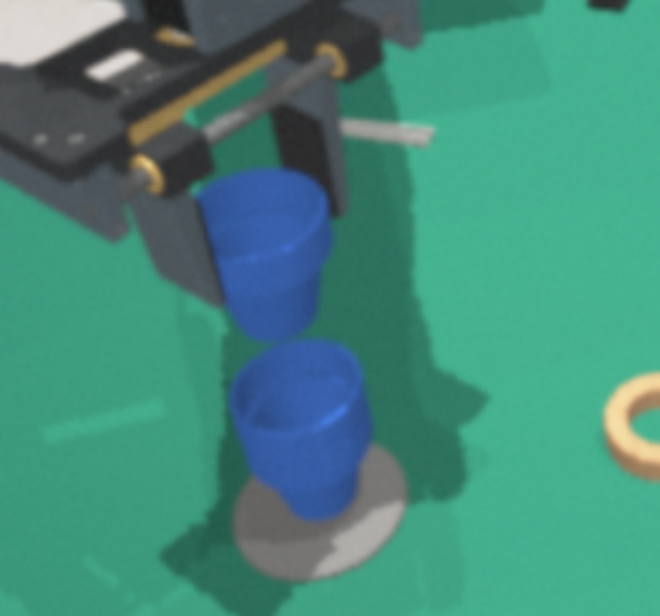

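Emit:
arm_command([
  [[0.5, 0, 0, 0, 0, 0], [1, 0, 0, 0, 0, 0], [1.5, 0, 0, 0, 0, 0], [1.9, 0, 0, 0, 0, 0], [2.2, 0, 0, 0, 0, 0], [2.4, 0, 0, 0, 0, 0], [2.4, 0, 0, 0, 0, 0], [2.4, 0, 0, 0, 0, 0]],
])

```text
time_s: 58.22
eef_pos: [0.6005, -0.3451, 0.1327]
tool_rot: [-169.6, 90.0, 16.3]
contact_force: [0.3, -0.3, -1.0]
width: 0.0638
```

Emit:
arm_command([
  [[0.1, 0, 0, 0, 0, 0], [0.2, 0, 0, 0, 0, 0], [0.3, 0, 0, 0, 0, 0], [0.4, 0, 0, 0, 0, 0], [0.5, 0, 0, 0, 0, 0], [0.55, 0, 0, 0, 0, 0], [0.58, 0, 0, 0, 0, 0], [0.58, 0, 0, 0, 0, 0]],
])

```text
time_s: 58.88
eef_pos: [0.6004, -0.345, 0.1152]
tool_rot: [-169.6, 90.0, 16.4]
contact_force: [0.4, -0.1, -0.7]
width: 0.0636
```

```bash
python3 s7.py 600.5 -345 114.8 -84
```

```text
[ 0.6004 -0.345   0.1152] jaw -84.07 F [ 0.4 -0.1 -0.7] 0.0636
[600.5, -345.0, 114.8, -84.0] [ 0.01 -0.   -0.   -0.01 -0.01  0.  ]
```

Emit:
arm_command([
  [[0.02, 0, 0, 0, 0, 0], [0.03, 0, 0, 0, 0, 0], [0.05, 0, 0, 0, 0, 0], [0.05, 0, 0, 0, 0, 0], [0.05, 0, 0, 0, 0, 0], [0.05, 0, 0, 0, 0, 0], [0.05, 0, 0, 0, 0, 0], [0.05, 0, 0, 0, 0, 0]],
])

```text
time_s: 59.55
eef_pos: [0.601, -0.3455, 0.1147]
tool_rot: [152.9, 89.9, -21.2]
contact_force: [-1.0, -1.4, 5.0]
width: 0.0633
```

Emit:
arm_command([
  [[-0.03, 0, 0, 0, 0, 0], [-0.03, 0, 0, 0, 0, 0], [-0.03, 0, 0, 0, 0, 0], [-0.03, 0, 0, 0, 0, 0], [-0.03, 0, 0, 0, 0, 0], [-0.8, 0, 0, 0, 0, 0], [-2, 0, 0, 0, 0, 0], [-3, 0, 0, 0, 0, 0]],
], hand=1)

```text
time_s: 60.22
eef_pos: [0.6001, -0.3448, 0.2049]
tool_rot: [-92.8, 90.0, 93.1]
contact_force: [0.5, -0.3, 1.4]
width: 0.0912
```

Emit:
arm_command([
  [[0, 0, 1, 0, 0, 0], [0, 0, 2, 0, 0, 0], [0, 0, 3, 0, 0, 0], [0, 0, 4, 0, 0, 0], [0, 0, 4, 0, 0, 0], [0, 0, 4, 0, 0, 0], [0, 0, 4, 0, 0, 0], [0, 0, 4, 0, 0, 0]],
])

```text
time_s: 60.88
eef_pos: [0.4819, -0.3575, 0.204]
tool_rot: [167.2, 89.9, -6.8]
contact_force: [-0.3, -0.3, 0.4]
width: 0.0912
```

```bash
python3 s8.py k cup1 weight tape jar driver clip1 tweezers; python3 s6.py p11.png
```

```text
top cup1 0.97 [181. 427. 223. 470.] z [ 3. 41. 66.] rect [323. 286.  64.  60.  86.] circ [321. 287.  33.] 587 rgb [173. 166.  15.]
top cup1 0.93 [152. 196. 202. 236.] z [ 4. 43. 66.] rect [700. 340.  63.  62.  21.] circ [700. 341.  33.] 532 rgb [164. 153.  13.]
top cup1 0.87 [581. 253. 625. 295.] z [ 54.  91. 115.] rect [ 601. -345.   63.   61.  -63.] circ [ 600. -346.   33.] 565 rgb [ 32.  91. 159.]
top cup1 0.65 [571. 275. 588. 292.] z [59. 65. 71.] rect [ 583. -320.   35.    6.   37.] circ [ 585. -322.   18.] 25 rgb [27. 64. 99.]
scene cup1 0.94 [572. 227. 611. 275.] z [ 6. 46. 62.] rect [701. 340.  66.  61. -54.] circ [701. 339.  34.] 523 rgb [197. 177.  83.]
scene cup1 0.9 [194. 390. 264. 446.] z [ 72.  98. 113.] rect [ 602. -346.   63.   63.  -13.] circ [ 603. -346.   32.] 1242 rgb [ 60. 105. 184.]
scene cup1 0.87 [212. 444. 271. 492.] z [12. 51. 66.] rect [ 619. -354.   61.   26.   64.] circ [ 610. -350.   30.] 468 rgb [ 52.  86. 149.]
scene cup1 0.83 [395. 181. 421. 221.] z [10. 48. 63.] rect [326. 286.  66.  61. -70.] circ [325. 287.  34.] 358 rgb [202. 181.  85.]
scene cup1
[... 1737 characters left out ...]
0.75 [444. 447. 476. 469.] z [ 4.  9. 17.] rect [ 780. -165.   34.   24.  -89.] circ [ 782. -164.   16.] 203 rgb [76. 88. 82.]
scene clip1 0.44 [366. 243. 388. 257.] z [ 0.  8. 16.] rect [377. 138.  33.  25.  22.] circ [377. 135.  16.] 79 rgb [69. 88. 80.]
scene clip1 0.3 [455. 197. 542. 264.] z [ 1. 34. 75.] rect [536. 314. 142. 141. -79.] circ [604. 316.  59.] 946 rgb [216. 217. 212.]
top tweezers 0.51 [466. 436. 469. 444.] z [ 0.  4. 12.] rect [ 327. -141.    7.    4.   46.] circ [ 326. -140.    3.] 7 rgb [ 57. 106.  90.]
scene tweezers 0.6 [232. 302. 295. 316.] z [ 0.  6. 10.] rect [ 359. -118.  110.   21.   26.] circ [ 361. -123.   55.] 240 rgb [144. 160. 151.]
[ 0.4811 -0.3575  0.2039]
```

View pics/k_scene.png

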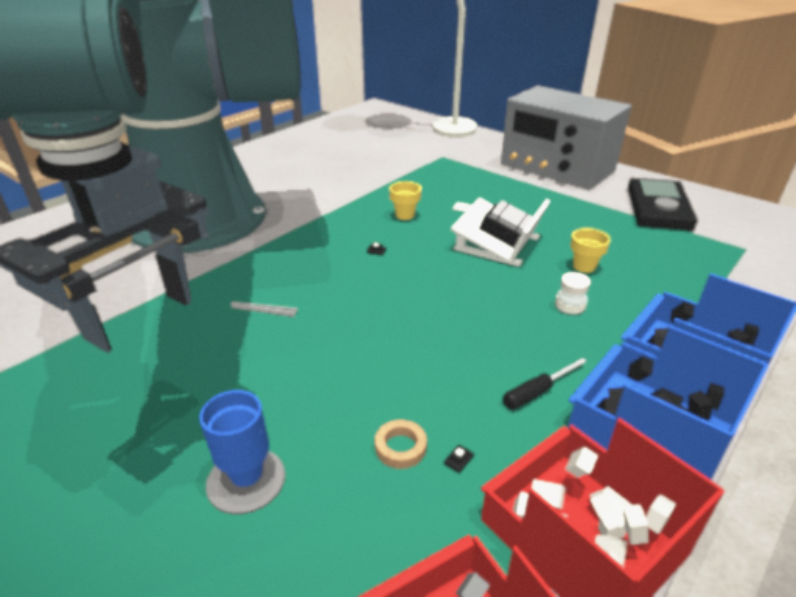

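View pics/k_top.png

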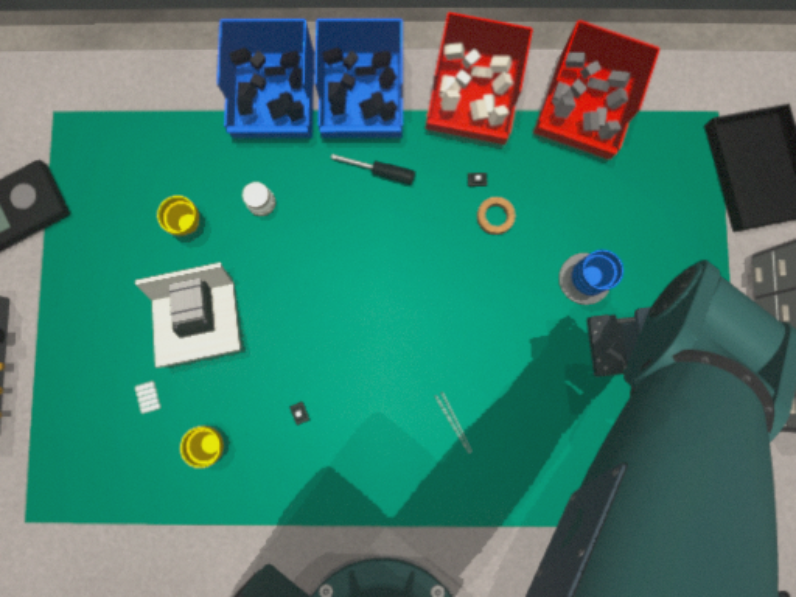

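View pics/p11.png

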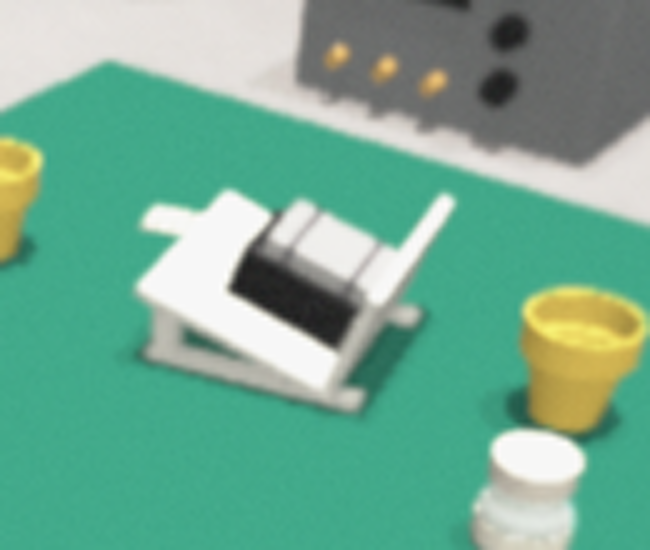

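The top cup's rim reads 113–115 mm, against 113 expected. One last numeric check of the stack in the shelf frame, then hand in.

Run:
```python
from h import *
for cam in ("top","scene"):
    c=imaging.camera(cam); W=world(c)
    q=nets.trace("rack",c)[0]; P=W[q["mask"]]; P=P[np.isfinite(P[:,0])]; L=(P-O)@S*1000; s=L[(np.abs(L[:,2])<4)&(L[:,0]<5)]
    print(cam,"shelf y",np.percentile(s[:,1],[1,99]).round(1),"x min",np.percentile(s[:,0],1).round(1),"back x",np.median(L[(L[:,2]>30)&(L[:,2]<60)&(abs(L[:,1])>40)&(abs(L[:,0])<15),0]).round(1))
    w=nets.trace("weight",c)[0]; P=W[w["mask"]]; P=P[np.isfinite(P[:,0])]; L=(P-O)@S*1000; t=L[np.abs(L[:,2]-47)<4]
    print("weight top z",np.median(t[:,2]).round(1),"x",np.percentile(t[:,0],[1,99]).round(1),"y",np.percentile(t[:,1],[1,99]).round(1))
```

```text
top shelf y [-68.7  70.9] x min -122.4 back x -1.6
weight top z 46.6 x [-71.9  -3.5] y [-27.8  24. ]
scene shelf y [-69.1  67.7] x min -118.6 back x 6.3
weight top z 44.9 x [-68.3  -3.4] y [-28.2  22.8]
```

```bash
python3 -c "
from plant import r
print(r.hand_in(), r.get_obs()['time_s'])"
```

```text
the job is handed in; nothing more can be done
the job is handed in; nothing more can be done
```

The bench is cleared and the job handed in at about 61 s, well under the 210 s limit.

**What I did**
- **Covers:** All four are stacked flat on the rack, long side down the slope. I slid each one down until it stalled against the backstop at about 20–30 N.
- **Weight:** It had been knocked about 3 cm, so I found it again before gripping it. It now lies flat and lengthwise on the stack and also stalled against the backstop.
- **Cups:** Both loose blue cups are nested in the stand cup, and each made contact at its seated height. I left the yellow look-alikes alone.

**Last checks**
- **Weight height:** The weight's top is 45–47 mm above the shelf, and 46 mm was expected. The top camera puts its lower end within about 2 mm of the backstop. The scene camera reads the backstop itself about 8 mm further out; I put this down to its poor view of it, since the push stalled at about 20 N.
- **Centring:** The stack sits about 2–3 mm off the rack's centre line.
- **Cup height:** The top cup's rim is at 113–115 mm, and 113 mm was expected.
- **Other items:** The tape, jar, clips and yellow cups read where they were at the start. The screwdriver and tweezers look unmoved, but their network readings were only partial.

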